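Load the board test fixture and run the test

ROBOT

A 6-joint arm with a two-finger parallel gripper is mounted at the origin on the work surface. World frame = base frame: x ahead of the robot, y to its left, z up, the work surface at z = 0. Lengths are in mm, angles in rad, forces in N, time in s.
With the tool pointing down it reaches from about 350 to 975 mm from the base axis. Payload 17.4 kg.
Tool frame: the origin (TCP) lies at the very end of the fingers, on their centre line; the grasp point (between the pads) lies 19 mm behind it; z points along the fingers, y is the line along which they close (so a half turn about z gives the same grasp; the last joint's range is limited). The gripper opens to 85 mm and grips with 20 to 120 N. Pads are 22 mm wide; open, the fingers measure 114 mm over their backs; the gripper's body (76 mm by 85 mm) begins 54 mm behind the grasp point. The pads swing forward as they close: fully open they stand 13 mm farther back than shut.
Start: joints at [-1.301, 0.116, 1.442, -0, 1.584, -0.038], TCP at [204.49, -643.285, 231.303] pointing down, gripper open.
Joint ranges: [-2.83, 2.83], [-0.83, 2.19], [0.07, 2.5], [-1.14, 4.28], [0.01, 3], [-2.97, 2.97]. Speed limits (rad/s): [1.89, 1.89, 2.22, 3.14, 3.14, 3.14].

INTERFACE

Orientations are given as a unit quaternion [x, y, z, w].
In Python, from rig import env, imaging gives the robot as it stands.
- The arm moves only by the tool step_arm, never from a script. Its argument "rows" is a list that holds one entry, the list of rows, each a list of 7 numbers: the turn, a rotation vector about the tool's x, y, z in rad, then the shift along the tool's x, y, z in cm, then the finger opening in cm, from 0 to 8.54. In form: [[[rx, ry, rz, dx, dy, dz, fingers], ...]]. A call has exactly 10 rows; each row shifts and turns the commanded pose from where the row before left it, along the tool's axes as they then stand; what a row does not reach is not made up. A row lasts 1/12 s, in which the tool goes at most 41.7 mm and 7.16 degrees, less where a joint would pass 70% of its speed; a pose out of reach is approached as far as the arm can. A call is refused whole if a number of a shift passes 4.17 or a number of a turn 0.125, either way. A call with a gripper value outside its range is refused whole. The fingers move at their own pace and stop on an object; "newtons" is the grip in N (left out, the last holds). Time passes only in rows, so rows that do not move let the fingers close, or fill a call up. It gives the time, the measured TCP pose, the force, the opening and the grip force at its end, in the units of the state.
- env.get_obs(): the state, without advancing time (a new reading comes with each control period).
- imaging.camera(name): name is "scene" or "top"; returns the picture (480x640x3 uint8, blue, green, red); there is no depth.
- imaging.camera_model(name): a dict with "intrinsics" (3x3 intrinsics, pixels), "dist" ([k1, k2, p1, p2, k3] as OpenCV has them; the pictures are not rectified), "R" (3x3) and "t" (3): a world point X has camera coordinates R X + t. Camera axes: x right, y down, z forward; pixel columns grow to the right and rows downward; lengths in mm; the calibration is good to about 2 mm. A picture is of the moment at which its call begins. camera_model takes no time and is no camera call.
- env.close_job(): hands the job in; it is judged then, once.
The state is a dict: "clock": time; "qpos": joint angles; "dq": joint speeds; "joint_efforts": joint torques, N m; "eef_pos": TCP position; "ee_rot": TCP orientation; "ft_force": force on the tool from outside, world axes, zero at the start; "torque": the same for the moment, N m; "grip_width": finger opening in mm; "finger_force": force on a finger pad.
Only numpy, scipy, OpenCV 4.12 (cv2) and the standard library are available. Lean on these libraries where they do the work, as an engineer would, in place of code of your own. Each camera call takes 0.05 s, during which the arm holds its last target. There are 200 camera calls.

TASK

Lay every circuit board flat, green side up, in a bay of the grey test fixture, one to a bay, lock each in by pushing an orange-handled bar from the robot's side right through both eyelets of its bay, up to the handle (spare bars may stay on the bench), and turn the pressure dial until its white pointer stands at the red index mark. Only when all that is done, press the yellow pedal fully down to its stop, hold it there for a second and let it come up, then turn the dial back anticlockwise to its stop at the green zero mark. Put right anything that gets knocked loose, and leave the other things on the bench alone.

Things in the scene. Friction and masses are not known exactly. Their poses are not given: they have to be found in the camera images.
- bay1 (a point): centre of the floor (on the fixture's top, 42 mm above the bench) of the fixture's +y bay. Fixture: grey box fixed to the bench, 104 (x) x 284 (y) x 42 mm, three alike bays along its y, 95 mm apart; its x points away from the robot, give or take 0.15 rad.
- bay2 (a point): centre of the floor (on the fixture's top, 42 mm above the bench) of the middle bay, axes as the fixture's. In each bay an aluminium lug 34 mm wide (y) and 37 mm high above the floor stands at each x end, from 32 to 40 mm from the centre, with a square eyelet hole 14 x 14 mm centred 22 mm above the floor. One bar goes through both eyelets of a bay
- bay3 (a point): centre of the floor (on the fixture's top, 42 mm above the bench) of the fixture's -y bay, axes as the fixture's. In each bay a board lies with its 50 mm side along x between 11 mm high corner stops (3 mm play each side); the middle 40 mm of its y sides is open for fingers
- board1: circuit-board module, black with a green top: 50 (x) x 60 (y) x 14 mm (visible parts on top rise 1.5 mm higher), about 80 g. Origin: centre of its underside, z up. Either way round in a bay is right. The boards are alike; one of the three may be absent
- board2: circuit-board module, black with a green top: 50 (x) x 60 (y) x 14 mm (visible parts on top rise 1.5 mm higher), about 80 g. Origin: centre of its underside, z up. Either way round in a bay is right. The boards are alike; one of the three may be absent
- board3: circuit-board module, black with a green top: 50 (x) x 60 (y) x 14 mm (visible parts on top rise 1.5 mm higher), about 80 g. Origin: centre of its underside, z up. Either way round in a bay is right. The boards are alike; one of the three may be absent
- bar1: hold-down bar, lying: orange square handle 50 (x) x 18 x 18 mm; a round steel rod, 8 mm thick, 90 mm long, sticks out along the axis from its +x face; 70 g, balances inside the handle towards the rod, so it lies flat on the handle, rod clear of the bench. Origin: centre of the handle's underside, 9 mm from the axis; x points to the rod. Any side may be up. The three are alike
- bar1_tip (a point): end of the rod of bar1, on its axis, 115 mm from the handle's centre
- bar2: hold-down bar, lying: orange square handle 50 (x) x 18 x 18 mm; a round steel rod, 8 mm thick, 90 mm long, sticks out along the axis from its +x face; 70 g, balances inside the handle towards the rod, so it lies flat on the handle, rod clear of the bench. Origin: centre of the handle's underside, 9 mm from the axis; x points to the rod. Any side may be up. The three are alike
- bar2_tip (a point): end of the rod of bar2, on its axis, 115 mm from the handle's centre
- bar3: hold-down bar, lying: orange square handle 50 (x) x 18 x 18 mm; a round steel rod, 8 mm thick, 90 mm long, sticks out along the axis from its +x face; 70 g, balances inside the handle towards the rod, so it lies flat on the handle, rod clear of the bench. Origin: centre of the handle's underside, 9 mm from the axis; x points to the rod. Any side may be up. The three are alike
- bar3_tip (a point): end of the rod of bar3, on its axis, 115 mm from the handle's centre
- dial (a joint): angle of the pressure dial's knob on its grey housing (110 x 110 x 46 mm, fixed, may stand turned): 0 (zero stop, fully anticlockwise, pointer at the green mark) to 4 rad, grows clockwise seen from above, stays where it is left (friction 0.04 N m)
- dial_grip (a point): centre of the knob's grip bar, on the turning axis, 4 mm below the bar's top; axes turn with the knob. The black grip bar is 52 mm long along x, 14 mm wide (y) and 26 mm high; below it is a disc 60 mm across whose top is 22 mm under this point
- dial_pointer (a point): tip of the knob's white pointer, 40 mm from the axis along the knob's x; turns with the knob
- index_mark (a point): inner end of the red index mark on the dial face, 40 mm from the axis and at the pointer's height; when the dial is set, the pointer's tip stands at this point. The mark lies clockwise of the pointer's start
- pedal (a joint): angle of the yellow spring pedal: 0 = up, 0.30 rad = fully down on its stop; returns by itself. Full press takes about 10 N straight down on the pad
- pedal_pad (a point): centre of the top of the pedal's black rubber pad (44 x 52 mm); the pedal is hinged 92 mm further to its +x side, its axis along its y, and slopes up to the pad at 0.30 rad when up; this point sinks about 28 mm in a full press. axes as the pedal's base at joint 0 (they tip with the pedal)
- flux_bottle: blue bottle, 56 mm diameter, 150 mm high, a bystander: leave it alone. Origin: underside, near its middle
- phone: black phone 142 x 70 x 9 mm, a bystander: leave it alone. Origin: underside, near its middle
- spudger: green plastic spudger 155 mm long, a bystander: leave it alone. Origin: underside, near its middle
- tweezers: steel tweezers 125 mm long, a bystander: leave it alone. Origin: underside, near its middle
- pen_driver: grey pen screwdriver 150 mm long, a bystander: leave it alone. Origin: underside, near its middle
- glue_tube: silver glue tube with red cap, 130 mm long, a bystander: leave it alone. Origin: underside, near its middle

How it is judged (in metres and radians):
On the way, in this order (a step that is already met when the one before it is completed fails the run):
1. every board lies in a bay under a bar pushed through both eyelets, and the dial stands at the index mark (((distance between board1 and bay1 below 0.006 m and angle between board1's own z axis and vertical below 0.1 rad and angle between the x axis of board1 and the x axis of bay1, either way round below 0.2 rad) or (distance between board1 and bay2 below 0.006 m and angle between board1's own z axis and vertical below 0.1 rad and angle between the x axis of board1 and the x axis of bay2, either way round below 0.2 rad) or (distance between board1 and bay3 below 0.006 m and angle between board1's own z axis and vertical below 0.1 rad and angle between the x axis of board1 and the x axis of bay3, either way round below 0.2 rad)) and ((distance between board2 and bay1 below 0.006 m and angle between board2's own z axis and vertical below 0.1 rad and angle between the x axis of board2 and the x axis of bay1, either way round below 0.2 rad) or (distance between board2 and bay2 below 0.006 m and angle between board2's own z axis and vertical below 0.1 rad and angle between the x axis of board2 and the x axis of bay2, either way round below 0.2 rad) or (distance between board2 and bay3 below 0.006 m and angle between board2's own z axis and vertical below 0.1 rad and angle between the x axis of board2 and the x axis of bay3, either way round below 0.2 rad)) and ((distance between board3 and bay1 below 0.006 m and angle between board3's own z axis and vertical below 0.1 rad and angle between the x axis of board3 and the x axis of bay1, either way round below 0.2 rad) or (distance between board3 and bay2 below 0.006 m and angle between board3's own z axis and vertical below 0.1 rad and angle between the x axis of board3 and the x axis of bay2, either way round below 0.2 rad) or (distance between board3 and bay3 below 0.006 m and angle between board3's own z axis and vertical below 0.1 rad and angle between the x axis of board3 and the x axis of bay3, either way round below 0.2 rad)) and ((x of bar1_tip in the frame of bay1 above 0.042 m and y of bar1_tip in the frame of bay1 between -0.009 and 0.009 m and z of bar1_tip in the frame of bay1 between 0.011 and 0.033 m and angle between the x axis of bar1 and the x axis of bay1, either way round below 0.15 rad) or (x of bar2_tip in the frame of bay1 above 0.042 m and y of bar2_tip in the frame of bay1 between -0.009 and 0.009 m and z of bar2_tip in the frame of bay1 between 0.011 and 0.033 m and angle between the x axis of bar2 and the x axis of bay1, either way round below 0.15 rad) or (x of bar3_tip in the frame of bay1 above 0.042 m and y of bar3_tip in the frame of bay1 between -0.009 and 0.009 m and z of bar3_tip in the frame of bay1 between 0.011 and 0.033 m and angle between the x axis of bar3 and the x axis of bay1, either way round below 0.15 rad) or distance between each of board1, board2, board3 and bay1 above 0.04 m) and ((x of bar1_tip in the frame of bay2 above 0.042 m and y of bar1_tip in the frame of bay2 between -0.009 and 0.009 m and z of bar1_tip in the frame of bay2 between 0.011 and 0.033 m and angle between the x axis of bar1 and the x axis of bay2, either way round below 0.15 rad) or (x of bar2_tip in the frame of bay2 above 0.042 m and y of bar2_tip in the frame of bay2 between -0.009 and 0.009 m and z of bar2_tip in the frame of bay2 between 0.011 and 0.033 m and angle between the x axis of bar2 and the x axis of bay2, either way round below 0.15 rad) or (x of bar3_tip in the frame of bay2 above 0.042 m and y of bar3_tip in the frame of bay2 between -0.009 and 0.009 m and z of bar3_tip in the frame of bay2 between 0.011 and 0.033 m and angle between the x axis of bar3 and the x axis of bay2, either way round below 0.15 rad) or distance between each of board1, board2, board3 and bay2 above 0.04 m) and ((x of bar1_tip in the frame of bay3 above 0.042 m and y of bar1_tip in the frame of bay3 between -0.009 and 0.009 m and z of bar1_tip in the frame of bay3 between 0.011 and 0.033 m and angle between the x axis of bar1 and the x axis of bay3, either way round below 0.15 rad) or (x of bar2_tip in the frame of bay3 above 0.042 m and y of bar2_tip in the frame of bay3 between -0.009 and 0.009 m and z of bar2_tip in the frame of bay3 between 0.011 and 0.033 m and angle between the x axis of bar2 and the x axis of bay3, either way round below 0.15 rad) or (x of bar3_tip in the frame of bay3 above 0.042 m and y of bar3_tip in the frame of bay3 between -0.009 and 0.009 m and z of bar3_tip in the frame of bay3 between 0.011 and 0.033 m and angle between the x axis of bar3 and the x axis of bay3, either way round below 0.15 rad) or distance between each of board1, board2, board3 and bay3 above 0.04 m) and distance between dial_pointer and index_mark below 0.004 m), for 0.2 s.
2. the pedal is pressed fully down to its stop and held, with everything still so (all of step 1 and value of joint pedal above 0.275 rad), for 0.8 s.
3. the dial is back at zero (value of joint dial below 0.1 rad), for 0.2 s.
At the end, for the whole second after the job is handed in: Every board flat in a bay (within 6 mm), a bar's rod through both eyelets of each bay holding a board (tip 2 mm or more past the far lug), the dial back at zero (below 0.1 rad), pedal up (below 0.04 rad), boards and bars at rest (((distance between board1 and bay1 below 0.006 m and angle between board1's own z axis and vertical below 0.1 rad and angle between the x axis of board1 and the x axis of bay1, either way round below 0.2 rad) or (distance between board1 and bay2 below 0.006 m and angle between board1's own z axis and vertical below 0.1 rad and angle between the x axis of board1 and the x axis of bay2, either way round below 0.2 rad) or (distance between board1 and bay3 below 0.006 m and angle between board1's own z axis and vertical below 0.1 rad and angle between the x axis of board1 and the x axis of bay3, either way round below 0.2 rad)) and ((distance between board2 and bay1 below 0.006 m and angle between board2's own z axis and vertical below 0.1 rad and angle between the x axis of board2 and the x axis of bay1, either way round below 0.2 rad) or (distance between board2 and bay2 below 0.006 m and angle between board2's own z axis and vertical below 0.1 rad and angle between the x axis of board2 and the x axis of bay2, either way round below 0.2 rad) or (distance between board2 and bay3 below 0.006 m and angle between board2's own z axis and vertical below 0.1 rad and angle between the x axis of board2 and the x axis of bay3, either way round below 0.2 rad)) and ((distance between board3 and bay1 below 0.006 m and angle between board3's own z axis and vertical below 0.1 rad and angle between the x axis of board3 and the x axis of bay1, either way round below 0.2 rad) or (distance between board3 and bay2 below 0.006 m and angle between board3's own z axis and vertical below 0.1 rad and angle between the x axis of board3 and the x axis of bay2, either way round below 0.2 rad) or (distance between board3 and bay3 below 0.006 m and angle between board3's own z axis and vertical below 0.1 rad and angle between the x axis of board3 and the x axis of bay3, either way round below 0.2 rad)) and ((x of bar1_tip in the frame of bay1 above 0.042 m and y of bar1_tip in the frame of bay1 between -0.009 and 0.009 m and z of bar1_tip in the frame of bay1 between 0.011 and 0.033 m and angle between the x axis of bar1 and the x axis of bay1, either way round below 0.15 rad) or (x of bar2_tip in the frame of bay1 above 0.042 m and y of bar2_tip in the frame of bay1 between -0.009 and 0.009 m and z of bar2_tip in the frame of bay1 between 0.011 and 0.033 m and angle between the x axis of bar2 and the x axis of bay1, either way round below 0.15 rad) or (x of bar3_tip in the frame of bay1 above 0.042 m and y of bar3_tip in the frame of bay1 between -0.009 and 0.009 m and z of bar3_tip in the frame of bay1 between 0.011 and 0.033 m and angle between the x axis of bar3 and the x axis of bay1, either way round below 0.15 rad) or distance between each of board1, board2, board3 and bay1 above 0.04 m) and ((x of bar1_tip in the frame of bay2 above 0.042 m and y of bar1_tip in the frame of bay2 between -0.009 and 0.009 m and z of bar1_tip in the frame of bay2 between 0.011 and 0.033 m and angle between the x axis of bar1 and the x axis of bay2, either way round below 0.15 rad) or (x of bar2_tip in the frame of bay2 above 0.042 m and y of bar2_tip in the frame of bay2 between -0.009 and 0.009 m and z of bar2_tip in the frame of bay2 between 0.011 and 0.033 m and angle between the x axis of bar2 and the x axis of bay2, either way round below 0.15 rad) or (x of bar3_tip in the frame of bay2 above 0.042 m and y of bar3_tip in the frame of bay2 between -0.009 and 0.009 m and z of bar3_tip in the frame of bay2 between 0.011 and 0.033 m and angle between the x axis of bar3 and the x axis of bay2, either way round below 0.15 rad) or distance between each of board1, board2, board3 and bay2 above 0.04 m) and ((x of bar1_tip in the frame of bay3 above 0.042 m and y of bar1_tip in the frame of bay3 between -0.009 and 0.009 m and z of bar1_tip in the frame of bay3 between 0.011 and 0.033 m and angle between the x axis of bar1 and the x axis of bay3, either way round below 0.15 rad) or (x of bar2_tip in the frame of bay3 above 0.042 m and y of bar2_tip in the frame of bay3 between -0.009 and 0.009 m and z of bar2_tip in the frame of bay3 between 0.011 and 0.033 m and angle between the x axis of bar2 and the x axis of bay3, either way round below 0.15 rad) or (x of bar3_tip in the frame of bay3 above 0.042 m and y of bar3_tip in the frame of bay3 between -0.009 and 0.009 m and z of bar3_tip in the frame of bay3 between 0.011 and 0.033 m and angle between the x axis of bar3 and the x axis of bay3, either way round below 0.15 rad) or distance between each of board1, board2, board3 and bay3 above 0.04 m) and value of joint dial below 0.1 rad and value of joint pedal below 0.04 rad and linear speed of each of board1, board2, board3, bar1, bar2, bar3 below 0.02 m/s); the robot touches nothing.
It fails at once if a bystander is pushed more than 5 cm from its place (distance of any of flux_bottle, phone, spudger, tweezers, pen_driver, glue_tube from where it was at the start of the episode above 0.05 m).
Of board1, board2, board3 only 2 to 3 are there at a start; the rules pass over those that are not, and their reading is None.
At some moment in a run one of board1, board2, board3 may be knocked a few centimetres aside while the robot is not near it.
Once in a run the grip may slacken for a moment while it holds something.
It also fails if it takes over 210 s, if anything falls off the work surface, if the arm or the gripper's body presses on something with over 40 N, if the wrist force passes 120 N, or if a joint passes its speed limit or range.

## Working session

There is one attempt and no reset: what is moved stays moved. The work goes in short steps, Python scripts to look and compute and a tool call to move; the robot and the scene stay as the last step left them, time stands still between calls to the robot, and variables do not carry over. Pictures are saved under pics/ and viewed, at most 14 in all, crops included, and the job is handed in when it is done.

Besides the shell and the picture viewer there is one more tool, called after "Emit:" as name(argument=value, ...) on one line, values as JSON. step_arm: Moves the arm, as the interface text tells. Its arguments: {"type":"object","properties":{"rows":{"type":"array","items":{"type":"array","items":{"type":"array","items":{"type":"number"}}}},"newtons":{"type":"number"}},"required":["rows"]}

```bash
mkdir -p pics; cat > h.py <<'E'
import sys; sys.path.insert(0,'.')
import numpy as np, cv2
from rig import env, imaging
def pix2ray(name,uv):
    m=imaging.camera_model(name);K=np.array(m['intrinsics'],float);R=np.array(m['R']);t=np.array(m['t'])
    p=cv2.undistortPoints(np.array(uv,float).reshape(-1,1,2),K,np.array(m['dist'],float)).reshape(-1,2)
    d=np.c_[p,np.ones(len(p))]@R; return -R.T@t,d
def onz(name,uv,z):
    c,d=pix2ray(name,uv); return c+d*((z-c[2])/d[:,2])[:,None]
def proj(name,X):
    m=imaging.camera_model(name);R=np.array(m['R']);t=np.array(m['t'],float)
    return cv2.projectPoints(np.array(X,float).reshape(-1,1,3),cv2.Rodrigues(R)[0],t,np.array(m['intrinsics'],float),np.array(m['dist'],float))[0].reshape(-1,2)
E
python3 - <<'E'
from h import *
for n in('scene','top'):
    cv2.imwrite(f'pics/{n}0.png',imaging.camera(n)); m=imaging.camera_model(n); print(n,np.round(pix2ray(n,[[320,240]])[0]),np.round(onz(n,[[0,0],[639,0],[639,479],[0,479]],0)))
print(env.get_obs())
E
```

```text
scene [1372.  -52. 1009.] [[-2010. -1826.     0.]
 [-1401.  2594.     0.]
 [ 1283.   665.     0.]
 [ 1088.  -717.     0.]]
top [ 298.   69. 1366.] [[1239.  911.    0.]
 [1238. -795.    0.]
 [  35. -657.    0.]
 [  37.  778.    0.]]
{'clock': 0.1, 'qpos': array([-1.30078003e+00,  1.16439275e-01,  1.44221695e+00,  3.61360612e-05,
        1.58401768e+00, -3.77808073e-02]), 'dq': array([-2.31382774e-03, -9.16367933e-04, -3.30637350e-03,  5.07607377e-04,
        6.53938798e-05, -6.46882023e-04]), 'joint_efforts': array([ 2.84520844e-03, -7.33668566e+01, -6.33788109e+01,  5.99797340e-05,
        5.28622622e-03, -4.98023041e-06]), 'eef_pos': array([ 204.46320403, -643.09714718,  230.62367775]), 'ee_rot': array([ 9.88180793e-01,  1.53291968e-01, -4.46903308e-05, -5.39078093e-04]), 'ft_force': array([-0.16115384,  0.22766395,  0.25923638]), 'torque': array([-0.03514589,  0.00279837,  0.05221504]), 'finger_force': 0.0, 'grip_width': 85.43617593622483}
```

View pics/top0.png

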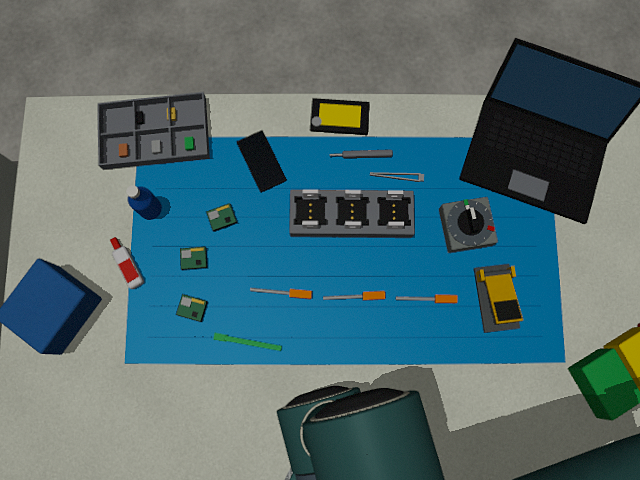

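View pics/scene0.png

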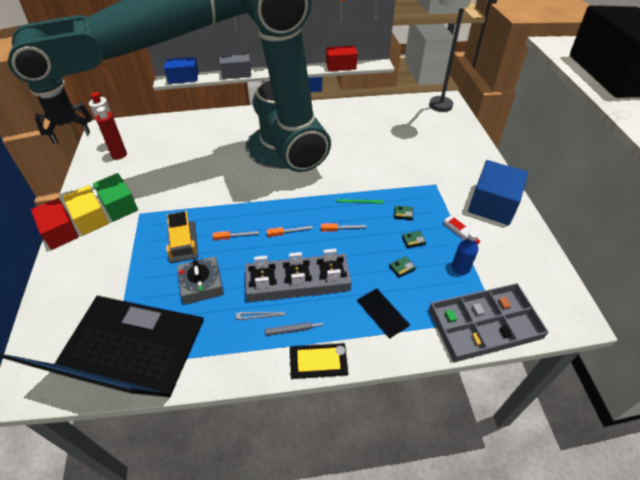

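The top view shows three boards on the left at about (222,216), (194,258) and (192,307). The bars lie near row 295 with their rods toward +y. The fixture is at (352,213), the dial at (470,223) and the pedal at (500,297). I'll measure these next.

```bash
cat > m.py <<'E'
from h import *
im=imaging.camera('top');hsv=cv2.cvtColor(im,cv2.COLOR_BGR2HSV)
cv2.imwrite('pics/topraw.png',im)
def show(name,mask,z,roi,amin=20):
    x0,y0,x1,y1=roi;M=np.zeros_like(mask);M[y0:y1,x0:x1]=mask[y0:y1,x0:x1]
    cs,_=cv2.findContours(M,cv2.RETR_EXTERNAL,cv2.CHAIN_APPROX_NONE)
    for c in cs:
        if cv2.contourArea(c)<amin: continue
        mo=cv2.moments(c);uv=[[mo['m10']/mo['m00'],mo['m01']/mo['m00']]]
        W=onz('top',c.reshape(-1,2),z)[:,:2].astype(np.float32)
        r=cv2.minAreaRect(W);print(name,'px',np.round(uv,1),'ctr',np.round(onz('top',uv,z)[0,:2],1),'rect',np.round(r[0],1),np.round(r[1],1),round(r[2],1))
notblue=cv2.inRange(hsv,(95,120,60),(115,255,255))^255
blk=hsv[...,2]<60
top=((notblue>0)&~blk).astype(np.uint8)*255
show('board',top,14,(170,195,245,325),100)
org=cv2.inRange(hsv,(5,150,100),(20,255,255))
show('handle',org,18,(240,270,470,320))
rod=cv2.morphologyEx(notblue,cv2.MORPH_OPEN,np.ones((2,2)))&~org
show('rod',rod,9,(240,285,440,310),10)
lug=((hsv[...,1]<40)&(hsv[...,2]>140)).astype(np.uint8)*255
show('lug',lug,79,(285,183,420,240),4)
show('fixture',notblue,42,(285,180,420,245),500)
show('dialred',cv2.inRange(hsv,(0,150,120),(6,255,255))|cv2.inRange(hsv,(172,150,120),(180,255,255)),50,(435,190,500,255),2)
show('dialgreen',cv2.inRange(hsv,(45,120,80),(80,255,255)),50,(435,190,500,255),2)
show('dialwhite',((hsv[...,1]<50)&(hsv[...,2]>190)).astype(np.uint8)*255,50,(435,190,500,255),2)
show('dialbox',notblue,46,(430,188,505,258),500)
show('pedal',cv2.inRange(hsv,(20,120,100),(32,255,255)),30,(470,255,530,335))
show('pedalbase',notblue,0,(465,255,530,340),300)
c=[im[185:260,280:510],im[260:335,280:530]]
for i,(a,b,cc,d) in enumerate([(185,245,285,420),(190,335,430,530)]):pass
A=cv2.resize(im[180:330,280:420],None,fx=4,fy=4,interpolation=cv2.INTER_CUBIC);B=cv2.resize(im[190:340,430:530],None,fx=4,fy=4,interpolation=cv2.INTER_CUBIC)
if len(__import__('sys').argv)>1: cv2.imwrite('pics/crop1.png',B); cv2.imwrite('pics/crop1b.png',A)
E
python3 m.py 1; python3 -c "
import cv2,numpy as np
a=cv2.imread('pics/crop1.png');b=cv2.imread('pics/crop1b.png')
c=np.hstack([b,a]);print(c.shape);cv2.imwrite('pics/c1.png',cv2.resize(c,(800,500)))"
```

```text
board px [[190.8 307.4]] ctr [425.4 351.3] rect [425.4 351.2] [58.1 46.6] 73.2
board px [[192.8 257.5]] ctr [540.1 351. ] rect [540.4 351.5] [47.3 57.7] 4.5
board px [[220.6 216.3]] ctr [637.2 289.8] rect [637.5 289.9] [47.2 57.7] 21.1
handle px [[445.5 298.5]] ctr [ 444.6 -224. ] rect [ 444.7 -224.1] [48.3 15.9] 89.7
handle px [[373.3 295.1]] ctr [452.9 -60.7] rect [452.9 -61.1] [17.  48.5] 3.2
handle px [[300.  293.4]] ctr [457.  104.4] rect [456.9 104.6] [49.4 17.2] 84.8
rod px [[416.5 299.1]] ctr [ 444.5 -159.7] rect [ 444.7 -157.4] [84.5  8. ] 87.6
rod px [[342.6 297.8]] ctr [448.    8.2] rect [448.    7.3] [ 7.8 86.5] 2.3
rod px [[303.9 297.5]] ctr [448.8  95.9] rect [448.  100.7] [15.5 51.1] 12.8
rod px [[381.1 298.2]] ctr [446.9 -79. ] rect [445.1 -67.9] [18.6 52.4] 24.0
rod px [[269.8 291.8]] ctr [461.6 173.3] rect [461.5 172.9] [87.5  7.7] 84.3
lug px [[396. 223.]] ctr [ 605.3 -108.1] rect [ 605.3 -108.1] [ 4.5 31.1] 0.0
lug px [[352.5 223. ]] ctr [605.3 -12.1] rect [605.3 -12.1] [33.1  4.5] 90.0
lug px [[309.3 222.5]] ctr [606.4  83.2] rect [606.5  82.6] [33.   6.8] 89.9
lug px [[395. 192.]] ctr [ 676.3 -107.9] rect [ 676.3 -107.9] [ 4.6 31.5] 0.1
lug px [[353.1 191.3]] ctr [677.8 -14.3] rect [677.4 -13.1] [ 7.  33.5] 0.0
lug px [[310. 191.]] ctr [678.6  81.6] rect [678.6  81.6] [31.2  4.6] 89.9
fixture px [[351.6 213.1]] ctr [637.3 -12.5] rect [637.8 -13.1] [283.2 111.1] 89.3
dialred px [[490.8 227.8]] ctr [ 601.1 -327.9] rect [ 600.7 -328.2] [13.8  9.5] 86.6
dialgreen px [[465.6 201.7]] ctr [ 662.1 -273.1] rect [ 662.7 -272.9] [ 6.9 12. ] 86.9
dialbox px [[467.7 224.3]] ctr [ 610.2 -276.3] rect [ 611.8 -276.3] [116. 118.] 9.4
pedal px [[499.6 289.6]] ctr [ 462.7 -345.7] rect [ 451.1 -346.7] [130.3  68.9] 12.2
pedal px [[512.8 270.6]] ctr [ 506.  -378.8] rect [ 505.3 -378.9] [23.2  7.9] 4.5
pedalbase px [[497.6 297.6]] ctr [ 447.9 -349.2] rect [ 448.8 -351.8] [149.9  96.8] 6.0
(600, 960, 3)
```

View pics/c1.png

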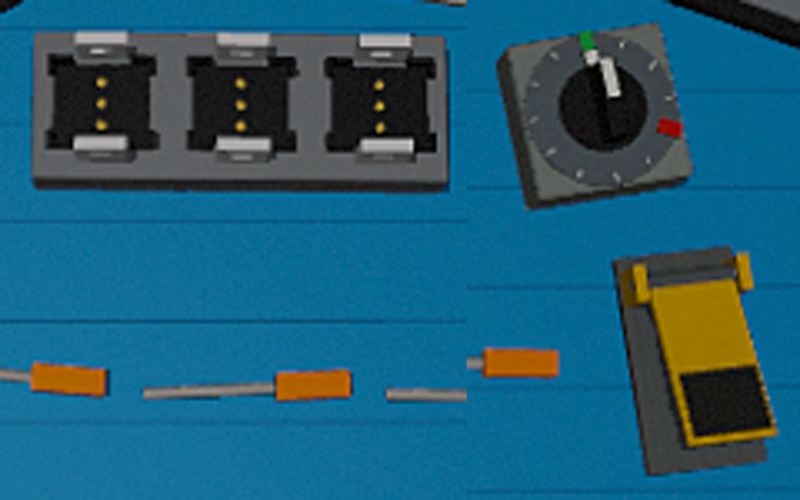

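```bash
cat >> h.py <<'E'
def plan(*T):
    o=env.get_obs();p=np.array(o['eef_pos']);x,y=o['ee_rot'][:2];yaw=2*np.arctan2(y,x)
    yaw=(yaw+np.pi)%(2*np.pi)-np.pi
    print('t',round(o['clock'],2),'pos',np.round(p,1),'yaw',round(yaw,3),'zax tilt',np.round(o['ee_rot'][2:],4),'w',round(o['grip_width'],1),'ff',o['finger_force'],'F',np.round(o['ft_force'],1))
    for X,Y,Z,W in T:
        r=-((W-yaw+np.pi)%(2*np.pi)-np.pi);d=np.array([X,Y,Z])-p
        c,s=np.cos(W),np.sin(W)
        L=np.array([c*d[0]+s*d[1], s*d[0]-c*d[1], -d[2]])/10
        n=int(np.ceil(np.linalg.norm(L)/4.1))
        print('->',(X,Y,Z,round(W,3)),'rot',round(r,4),'n',int(np.ceil(abs(r)/.12)),'shift cm',np.round(L,2),'xy rows',int(np.ceil(np.hypot(*L[:2])/4.1)),'per row',np.round(L[:2]/max(1,int(np.ceil(np.hypot(*L[:2])/4.1))),3))
        p=np.array([X,Y,Z]);yaw=W
E
python3 - <<'E'
from h import *
plan((637.3,289.9,231,.368),(637.3,289.9,60,.368),(637.3,289.9,0,.368),(642,82.5,130,0))
E
```

```text
t 0.15 pos [ 204.5 -643.1  230.7] yaw 0.308 zax tilt [-0.0001 -0.0004] w 85.2 ff 0.0 F [-0.3 -0.8  1.1]
-> (637.3, 289.9, 231, 0.368) rot -0.0602 n 1 shift cm [ 7.395e+01 -7.149e+01 -3.000e-02] xy rows 26 per row [ 2.844 -2.749]
-> (637.3, 289.9, 60, 0.368) rot -0.0 n 0 shift cm [ 0.   0.  17.1] xy rows 0 per row [0. 0.]
-> (637.3, 289.9, 0, 0.368) rot -0.0 n 0 shift cm [0. 0. 6.] xy rows 0 per row [0. 0.]
-> (642, 82.5, 130, 0) rot 0.368 n 4 shift cm [  0.47  20.74 -13.  ] xy rows 6 per row [0.078 3.457]
```

Emit:
step_arm(rows=[[[0,0,-0.06,0,0,0,8],[0,0,0,2.55,-2.465,0,8],[0,0,0,2.55,-2.465,0,8],[0,0,0,2.55,-2.465,0,8],[0,0,0,2.55,-2.465,0,8],[0,0,0,2.55,-2.465,0,8],[0,0,0,2.55,-2.465,0,8],[0,0,0,2.55,-2.465,0,8],[0,0,0,2.55,-2.465,0,8],[0,0,0,2.55,-2.465,0,8]]], newtons=40)

```text
clock: 0.98
eef_pos: [339.1, -352.1, 231.1]
ee_rot: [0.983, 0.183, -0.0, -0.0]
ft_force: [1.0, 0.4, 0.5]
grip_width: 80.3
finger_force: 0.0
```

Emit:
step_arm(rows=[[[0,0,0,2.55,-2.465,0,8],[0,0,0,2.55,-2.465,0,8],[0,0,0,2.55,-2.465,0,8],[0,0,0,2.55,-2.465,0,8],[0,0,0,2.55,-2.465,0,8],[0,0,0,2.55,-2.465,0,8],[0,0,0,2.55,-2.465,0,8],[0,0,0,2.55,-2.465,0,8],[0,0,0,2.55,-2.465,0,8],[0,0,0,2.55,-2.465,0,8]]])

```text
clock: 1.82
eef_pos: [488.5, -30.2, 231.3]
ee_rot: [0.983, 0.183, 0.0, 0.0]
ft_force: [0.0, -0.5, 0.6]
grip_width: 79.8
finger_force: 0.0
```

Emit:
step_arm(rows=[[[0,0,0,2.55,-2.465,0,8],[0,0,0,2.55,-2.465,0,8],[0,0,0,2.55,-2.465,0,8],[0,0,0,2.55,-2.465,0,8],[0,0,0,2.55,-2.465,0,8],[0,0,0,2.55,-2.465,0,8],[0,0,0,2.55,-2.465,0,8],[0,0,0,2.55,-2.465,0,8],[0,0,0,2.55,-2.465,0,8],[0,0,0,2.55,-2.465,0,8]]])

```text
clock: 2.65
eef_pos: [637.9, 291.4, 230.9]
ee_rot: [0.983, 0.183, -0.0, 0.0]
ft_force: [0.2, -0.3, 0.2]
grip_width: 80.2
finger_force: 0.0
```

Emit:
step_arm(rows=[[[0,0,0,0,0,3,8],[0,0,0,0,0,3,8],[0,0,0,0,0,3,8],[0,0,0,0,0,3,8],[0,0,0,0,0,3,8],[0,0,0,0,0,0,8],[0,0,0,0,0,0,8],[0,0,0,0,0,0,8],[0,0,0,0,0,0,8],[0,0,0,0,0,0,8]]])

```text
clock: 3.48
eef_pos: [638.3, 290.0, 83.7]
ee_rot: [0.983, 0.183, 0.001, -0.0]
ft_force: [-0.2, 0.7, 0.4]
grip_width: 80.3
finger_force: 0.0
```

```bash
python3 - <<'E'
from h import *
plan((637.3,289.9,0,.368))
a=imaging.camera('top');b=imaging.camera('scene')
cv2.imwrite('pics/v1.png',np.hstack([cv2.resize(a[160:260,170:290],(480,400),interpolation=2),cv2.resize(b[190:290,340:440],(400,400)),][:2])[:, :800])
print(proj('top',[[638.3,290,83.7]]),proj('scene',[[638.3,290,83.7],[638.3,290,0]]))
E
```

```text
t 3.48 pos [638.3 290.   83.7] yaw 0.368 zax tilt [ 0.0014 -0.0003] w 80.3 ff 0.0 F [-0.2  0.7  0.4]
-> (637.3, 289.9, 0, 0.368) rot -0.0003 n 1 shift cm [-0.1  -0.03  8.37] xy rows 1 per row [-0.097 -0.032]
[[215.71190642 208.13970977]] [[406.01735175 249.84772134]
 [401.74348151 268.46583494]]
```

View pics/v1.png

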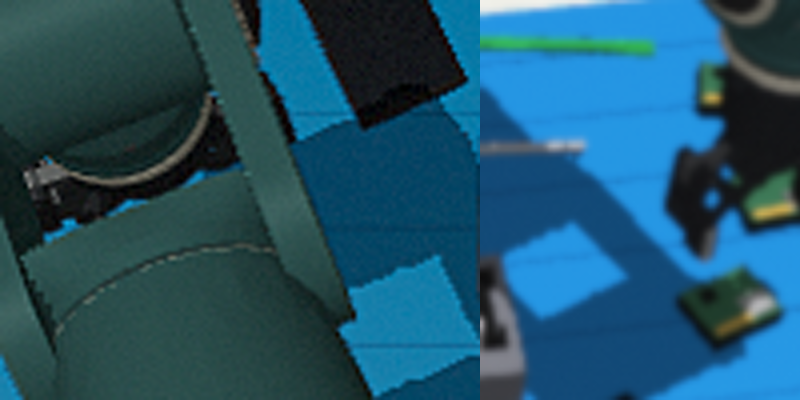

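The crop shows the open fingers straddling the board, with the left fingertip near scene pixel (396,252). Next I descend and watch the force.

Emit:
step_arm(rows=[[[0,0,0,-0.08,-0.03,2,8],[0,0,0,0,0,2,8],[0,0,0,0,0,2,8],[0,0,0,0,0,1,8],[0,0,0,0,0,0.5,8],[0,0,0,0,0,0.3,8],[0,0,0,0,0,0.3,8],[0,0,0,0,0,0,8],[0,0,0,0,0,0,8],[0,0,0,0,0,0,8]]])

```text
clock: 4.42
eef_pos: [637.0, 289.8, 1.2]
ee_rot: [0.983, 0.183, 0.001, -0.0]
ft_force: [-0.2, -0.1, 0.8]
grip_width: 79.8
finger_force: 0.0
```

```bash
python3 - <<'E'
from h import *
plan((637.3,289.9,0,.368))
b=imaging.camera('scene')
cv2.imwrite('pics/v2.png',cv2.resize(b[220:300,350:450],(800,640))[:600])
o=np.array([638,290,0.]);ty=np.array([.36,-.93,0])
for z in (0,5,10,15): print(z,np.round(proj('scene',[o+ty*43+[0,0,z],o-ty*43+[0,0,z]]),1))
E
```

```text
t 4.42 pos [637.  289.8   1.2] yaw 0.368 zax tilt [ 0.0005 -0.0001] w 79.8 ff 0.0 F [-0.2 -0.1  0.8]
-> (637.3, 289.9, 0, 0.368) rot -0.0002 n 1 shift cm [ 0.03 -0.    0.12] xy rows 1 per row [ 0.031 -0.001]
0 [[389.6 274.2]
 [413.6 262.7]]
5 [[389.8 273.2]
 [413.9 261.6]]
10 [[390.  272.1]
 [414.1 260.5]]
15 [[390.2 271. ]
 [414.4 259.5]]
```

View pics/v2.png

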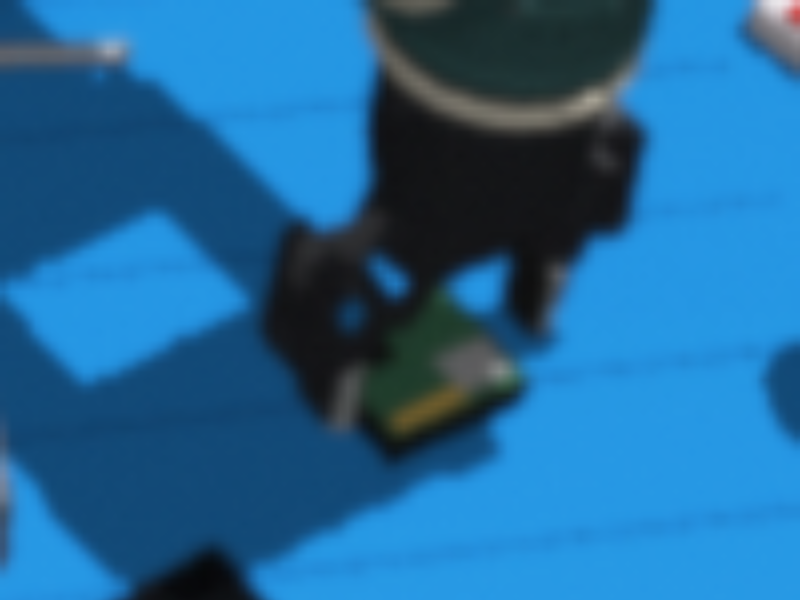

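The fingertip sits at about scene pixel (392,274), roughly 10 mm above the bench. That matches the pads standing back when open, so I go about 4 mm lower and grip.

Emit:
step_arm(rows=[[[0,0,0,0,0,0.4,8],[0,0,0,0,0,0,5],[0,0,0,0,0,0,5],[0,0,0,0,0,0,5],[0,0,0,0,0,0,5],[0,0,0,0,0,0,5],[0,0,0,0,0,0,5],[0,0,0,0,0,0,5],[0,0,0,0,0,0,5],[0,0,0,0,0,0,5]]], newtons=40)

```text
clock: 5.3
eef_pos: [636.6, 289.6, -3.7]
ee_rot: [0.983, 0.183, -0.0, -0.0]
ft_force: [0.2, -0.6, -0.1]
grip_width: 58.9
finger_force: 44.1
```

Emit:
step_arm(rows=[[[0,0,0,0,0,-1,5],[0,0,0,0,0,-2,5],[0,0,0.092,0,0,-3,5],[0,0,0.092,0,0,-3,5],[0,0,0.092,0,0,-3,5],[0,0,0.092,0,0,-2,5],[0,0,0,0,0,0,5],[0,0,0,0,0,0,5],[0,0,0,0,0,0,5],[0,0,0,0,0,0,5]]])

```text
clock: 6.13
eef_pos: [636.1, 289.4, 134.8]
ee_rot: [1.0, 0.001, -0.001, 0.0]
ft_force: [-0.2, -0.6, -1.7]
grip_width: 58.9
finger_force: 44.0
```

```bash
python3 - <<'E'
from h import *
plan((642,82.5,130,-.006))
im=imaging.camera('top')
# gold pins of the bays
hsv=cv2.cvtColor(im,cv2.COLOR_BGR2HSV)
M=cv2.inRange(hsv,(15,90,110),(35,255,255));M[:190]=0;M[240:]=0;M[:,:290]=0;M[:,415:]=0
n,l,s,c=cv2.connectedComponentsWithStats(M)
for i in range(1,n): print(s[i,4],np.round(c[i],1),np.round(onz('top',[c[i]],42)[0],1))
E
```

```text
t 6.13 pos [636.1 289.4 134.8] yaw 0.001 zax tilt [-0.001   0.0004] w 58.9 ff 43.95953893661499 F [-0.2 -0.6 -1.7]
-> (642, 82.5, 130, -0.006) rot 0.0072 n 1 shift cm [ 0.72 20.69  0.48] xy rows 6 per row [0.119 3.448]
7 [310.  204.3] [658.   81.9  42. ]
6 [351.8 204.8] [656.7 -13.4  42. ]
6 [393.2 205.2] [ 655.9 -107.9   42. ]
7 [310.  210.7] [642.9  81.9  42. ]
7 [351.7 211. ] [642.2 -13.   42. ]
5 [393.2 211.6] [ 640.8 -107.5   42. ]
8 [309.9 217.1] [627.9  82.2  42. ]
7 [352.  217.3] [627.5 -13.4  42. ]
6 [393.5 218. ] [ 625.8 -107.8   42. ]
```

Emit:
step_arm(rows=[[[0,0,0.011,0,0,0,5],[0,0,0,0.13,3.452,0,5],[0,0,0,0.13,3.452,0,5],[0,0,0,0.13,3.452,0,5],[0,0,0,0.13,3.452,0,5],[0,0,0,0.13,3.452,0,5],[0,0,0,0.13,3.452,0,5],[0,0,0,0,0,2,5],[0,0,0,0,0,2,5],[0,0,0,0,0,2,5]]])

```text
clock: 7.02
eef_pos: [642.1, 81.6, 75.3]
ee_rot: [1.0, -0.006, 0.0, -0.0]
ft_force: [0.6, 0.3, -1.1]
grip_width: 59.0
finger_force: 43.9
```

Emit:
step_arm(rows=[[[0,0,0,0,0,1,5],[0,0,0,0,0,0,5],[0,0,0,0,0,0,5],[0,0,0,0,0,0,5],[0,0,0,0,0,0,5],[0,0,0,0,0,0,5],[0,0,0,0,0,0,5],[0,0,0,0,0,0,5],[0,0,0,0,0,0,5],[0,0,0,0,0,0,5]]])

```text
clock: 7.85
eef_pos: [642.1, 82.4, 66.4]
ee_rot: [1.0, -0.006, 0.0, 0.0]
ft_force: [-0.1, -0.5, -0.7]
grip_width: 58.7
finger_force: 43.9
```

```bash
python3 - <<'E'
from h import *
plan((641.8,82.2,38.5,-.01))
a=imaging.camera('top');b=imaging.camera('scene')
cv2.imwrite('pics/v3.png',cv2.resize(b[230:310,230:365],(800,474),interpolation=2))
E
```

```text
t 7.85 pos [642.1  82.4  66.4] yaw -0.011 zax tilt [0.0001 0.    ] w 58.7 ff 43.89458656311035 F [-0.1 -0.5 -0.7]
-> (641.8, 82.2, 38.5, -0.01) rot -0.0012 n 1 shift cm [-0.03  0.02  2.79] xy rows 1 per row [-0.034  0.024]
```

View pics/v3.png

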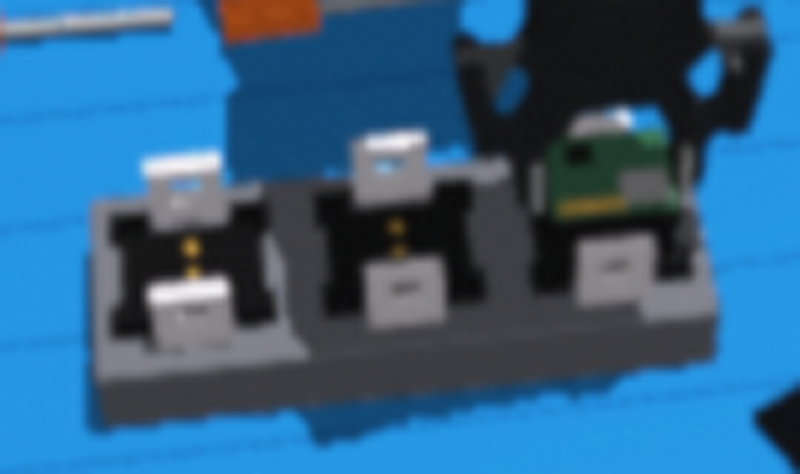

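The board hangs level over the +y bay, between its lugs. I'll lower it and release.

Emit:
step_arm(rows=[[[0,0,0,-0.03,0.02,1,5],[0,0,0,0,0,0.8,5],[0,0,0,0,0,0.5,5],[0,0,0,0,0,0.3,5],[0,0,0,0,0,0.15,5],[0,0,0,0,0,0,5],[0,0,0,0,0,0,7],[0,0,0,0,0,0,7],[0,0,0,0,0,0,7],[0,0,0,0,0,0,7]]])

```text
clock: 8.78
eef_pos: [641.9, 82.3, 38.9]
ee_rot: [1.0, -0.006, 0.0, -0.0]
ft_force: [-0.1, 0.1, 0.6]
grip_width: 70.0
finger_force: 0.0
```

Emit:
step_arm(rows=[[[0,0,0,0,0,0,7],[0,0,0,0,0,-1,7],[0,0,0,0,0,-2,7],[0,0,0,0,0,-3,7],[0,0,0,0,0,-3,7],[0,0,0,0,0,-3,7],[0,0,0,0,0,-1,7],[0,0,0,0,0,0,7],[0,0,0,0,0,0,7],[0,0,0,0,0,0,7]]])

```text
clock: 9.62
eef_pos: [641.3, 82.2, 167.5]
ee_rot: [1.0, -0.006, -0.001, 0.0]
ft_force: [0.3, 0.8, 0.1]
grip_width: 69.9
finger_force: 0.0
```

```bash
python3 - <<'E'
from h import *
plan((540.3,351.2,140,.0785),(540.3,351.2,-3.5,.0785),(540.3,351.2,130,-.01),(641.5,-12.9,130,-.01))
E
```

```text
t 9.62 pos [641.3  82.2 167.5] yaw -0.011 zax tilt [-0.0008  0.0001] w 69.9 ff 0.0 F [0.3 0.8 0.1]
-> (540.3, 351.2, 140, 0.079) rot -0.0898 n 1 shift cm [ -7.96 -27.61   2.75] xy rows 8 per row [-0.995 -3.451]
-> (540.3, 351.2, -3.5, 0.079) rot -0.0 n 0 shift cm [ 0.    0.   14.35] xy rows 0 per row [0. 0.]
-> (540.3, 351.2, 130, -0.01) rot 0.0885 n 1 shift cm [  0.    -0.   -13.35] xy rows 0 per row [ 0. -0.]
-> (641.5, -12.9, 130, -0.01) rot -0.0 n 0 shift cm [10.48 36.31 -0.  ] xy rows 10 per row [1.048 3.631]
```

```bash
python3 m.py | grep board
```

```text
board px [[190.8 307.4]] ctr [425.5 351.3] rect [425.7 351.2] [58.1 47.9] 73.5
board px [[192.6 257.4]] ctr [540.2 351.4] rect [540.3 351.6] [47.5 58.1] 4.4
```

Emit:
step_arm(rows=[[[0,0,-0.09,0,0,0,8],[0,0,0,-0.995,-3.451,0,8],[0,0,0,-0.995,-3.451,0,8],[0,0,0,-0.995,-3.451,0,8],[0,0,0,-0.995,-3.451,0,8],[0,0,0,-0.995,-3.451,0,8],[0,0,0,-0.995,-3.451,0,8],[0,0,0,-0.995,-3.451,0,8],[0,0,0,-0.995,-3.451,0,8],[0,0,0,0,0,2,8]]])

```text
clock: 10.5
eef_pos: [539.3, 356.4, 150.9]
ee_rot: [0.999, 0.041, 0.001, -0.001]
ft_force: [1.4, 0.5, 0.2]
grip_width: 79.8
finger_force: 0.0
```

Emit:
step_arm(rows=[[[0,0,0,0,0,3,8],[0,0,0,0,0,3,8],[0,0,0,0,0,2,8],[0,0,0,0,0,1,8],[0,0,0,0,0,0,8],[0,0,0,0,0,0,8],[0,0,0,0,0,0,8],[0,0,0,0,0,0,8],[0,0,0,0,0,0,8],[0,0,0,0,0,0,8]]])

```text
clock: 11.33
eef_pos: [541.0, 351.4, 59.7]
ee_rot: [0.999, 0.039, 0.001, -0.0]
ft_force: [0.1, -0.6, 0.0]
grip_width: 80.2
finger_force: 0.0
```

```bash
python3 - <<'E'
from h import *
plan((540.3,351.2,-3.5,.0785))
E
```

```text
t 11.33 pos [541.  351.4  59.7] yaw 0.079 zax tilt [ 0.0005 -0.0003] w 80.2 ff 0.0 F [ 0.1 -0.6  0. ]
-> (540.3, 351.2, -3.5, 0.079) rot 0.0002 n 1 shift cm [-0.07  0.01  6.32] xy rows 1 per row [-0.075  0.011]
```

Emit:
step_arm(rows=[[[0,0,0,-0.06,0.01,2,8],[0,0,0,0,0,2,8],[0,0,0,0,0,1.5,8],[0,0,0,0,0,0.8,8],[0,0,0,0,0,0,8],[0,0,0,0,0,0,5],[0,0,0,0,0,0,5],[0,0,0,0,0,0,5],[0,0,0,0,0,0,5],[0,0,0,0,0,0,5]]])

```text
clock: 12.17
eef_pos: [540.8, 351.5, -2.8]
ee_rot: [0.999, 0.039, 0.001, -0.0]
ft_force: [-0.6, -0.2, 6.8]
grip_width: 58.7
finger_force: 44.5
```

Emit:
step_arm(rows=[[[0,0,0,0,0,0,5],[0,0,0,0,0,-1,5],[0,0,0,0,0,-2,5],[0,0,0.0885,0,0,-3,5],[0,0,0,0,0,-3,5],[0,0,0,0,0,-3,5],[0,0,0,0,0,-2,5],[0,0,0,0,0,0,5],[0,0,0,0,0,0,5],[0,0,0,0,0,0,5]]])

```text
clock: 13.0
eef_pos: [539.8, 350.9, 135.4]
ee_rot: [1.0, -0.005, -0.0, 0.0]
ft_force: [-0.1, -0.2, -1.0]
grip_width: 58.8
finger_force: 43.8
```

```bash
python3 - <<'E'
from h import *
plan((641.8,-12.9,66,-.01))
E
```

```text
t 13.0 pos [539.8 350.9 135.4] yaw -0.01 zax tilt [-0.0003  0.0002] w 58.8 ff 43.785163164138794 F [-0.1 -0.2 -1. ]
-> (641.8, -12.9, 66, -0.01) rot 0.0003 n 1 shift cm [10.56 36.27  6.94] xy rows 10 per row [1.056 3.627]
```

Emit:
step_arm(rows=[[[0,0,0,1.056,3.627,0,5],[0,0,0,1.056,3.627,0,5],[0,0,0,1.056,3.627,0,5],[0,0,0,1.056,3.627,0,5],[0,0,0,1.056,3.627,0,5],[0,0,0,1.056,3.627,0,5],[0,0,0,1.056,3.627,0,5],[0,0,0,1.056,3.627,0,5],[0,0,0,1.056,3.627,0,5],[0,0,0,1.056,3.627,0,5]]])

```text
clock: 13.83
eef_pos: [641.8, -14.5, 134.4]
ee_rot: [1.0, -0.005, -0.001, -0.0]
ft_force: [0.3, 0.8, -0.8]
grip_width: 59.3
finger_force: 43.8
```

Emit:
step_arm(rows=[[[0,0,0,0,0,2,5],[0,0,0,0,0,2,5],[0,0,0,0,0,2,5],[0,0,0,0,0,1,5],[0,0,0,0,0,0,5],[0,0,0,0,0,0,5],[0,0,0,0,0,0,5],[0,0,0,0,0,0,5],[0,0,0,0,0,0,5],[0,0,0,0,0,0,5]]])

```text
clock: 14.67
eef_pos: [642.5, -12.6, 66.6]
ee_rot: [1.0, -0.005, 0.001, 0.0]
ft_force: [-1.1, -0.6, -0.3]
grip_width: 58.9
finger_force: 43.7
```

```bash
python3 - <<'E'
from h import *
plan((641.6,-12.9,39,-.01))
E
```

```text
t 14.67 pos [642.5 -12.6  66.6] yaw -0.01 zax tilt [0.0006 0.    ] w 58.9 ff 43.737836480140686 F [-1.1 -0.6 -0.3]
-> (641.6, -12.9, 39, -0.01) rot 0.0005 n 1 shift cm [-0.09  0.03  2.76] xy rows 1 per row [-0.094  0.033]
```

Emit:
step_arm(rows=[[[0,0,0,-0.07,0.02,1,5],[0,0,0,0,0,0.8,5],[0,0,0,0,0,0.5,5],[0,0,0,0,0,0.3,5],[0,0,0,0,0,0.15,5],[0,0,0,0,0,0,5],[0,0,0,0,0,0,7],[0,0,0,0,0,0,7],[0,0,0,0,0,0,7],[0,0,0,0,0,0,7]]])

```text
clock: 15.5
eef_pos: [641.4, -12.9, 37.9]
ee_rot: [1.0, -0.005, -0.0, -0.0]
ft_force: [1.1, 0.3, -0.2]
grip_width: 69.9
finger_force: 0.0
```

Emit:
step_arm(rows=[[[0,0,0,0,0,-1,7],[0,0,0,0,0,-2,7],[0,0,0,0,0,-3,7],[0,0,0,0,0,-3,7],[0,0,0.093,0,0,-3,7],[0,0,0.093,0,0,-1,8],[0,0,0.0945,0,0,0,8],[0,0,0,0,0,0,8],[0,0,0,0,0,0,8],[0,0,0,0,0,0,8]]])

```text
clock: 16.33
eef_pos: [641.3, -12.8, 167.9]
ee_rot: [0.99, -0.143, -0.0, 0.0]
ft_force: [-0.3, 0.3, 0.4]
grip_width: 80.1
finger_force: 0.0
```

```bash
python3 m.py | grep board; python3 - <<'E'
from h import *
plan((425.5,351.3,60,-.29))
E
```

```text
board px [[190.8 307.4]] ctr [425.5 351.4] rect [425.9 351.2] [58.  47.7] 73.9
t 16.38 pos [641.3 -12.8 167.8] yaw -0.288 zax tilt [-0.0005  0.    ] w 79.8 ff 0.0 F [-0.3  0.2  0.2]
-> (425.5, 351.3, 60, -0.29) rot 0.0025 n 1 shift cm [-31.09 -28.72  10.78] xy rows 11 per row [-2.826 -2.611]
```

Emit:
step_arm(rows=[[[0,0,0,-2.826,-2.611,0,8],[0,0,0,-2.826,-2.611,0,8],[0,0,0,-2.826,-2.611,0,8],[0,0,0,-2.826,-2.611,0,8],[0,0,0,-2.826,-2.611,0,8],[0,0,0,-2.826,-2.611,0,8],[0,0,0,-2.826,-2.611,0,8],[0,0,0,-2.826,-2.611,0,8],[0,0,0,-2.826,-2.611,0,8],[0,0,0,-2.826,-2.611,0,8]]])

```text
clock: 17.22
eef_pos: [444.0, 319.5, 168.1]
ee_rot: [0.99, -0.144, -0.0, 0.0]
ft_force: [0.6, 0.7, 0.0]
grip_width: 80.0
finger_force: 0.0
```

Emit:
step_arm(rows=[[[0,0,0,-2.826,-2.611,1,8],[0,0,0,0,0,3,8],[0,0,0,0,0,3,8],[0,0,0,0,0,2,8],[0,0,0,0,0,1.5,8],[0,0,0,0,0,0,8],[0,0,0,0,0,0,8],[0,0,0,0,0,0,8],[0,0,0,0,0,0,8],[0,0,0,0,0,0,8]]])

```text
clock: 18.05
eef_pos: [426.3, 351.6, 64.5]
ee_rot: [0.99, -0.145, 0.001, -0.001]
ft_force: [0.0, -0.2, 0.1]
grip_width: 79.9
finger_force: 0.0
```

```bash
python3 - <<'E'
from h import *
plan((425.5,351.3,-2.5,-.29))
E
```

```text
t 18.05 pos [426.3 351.6  64.5] yaw -0.29 zax tilt [ 0.0006 -0.0006] w 79.9 ff 0.0 F [ 0.  -0.2  0.1]
-> (425.5, 351.3, -2.5, -0.29) rot -0.0 n 1 shift cm [-0.07  0.05  6.7 ] xy rows 1 per row [-0.071  0.053]
```

Emit:
step_arm(rows=[[[0,0,0,-0.05,0.05,2,8],[0,0,0,0,0,2,8],[0,0,0,0,0,1.7,8],[0,0,0,0,0,1,8],[0,0,0,0,0,0,8],[0,0,0,0,0,0,5],[0,0,0,0,0,0,5],[0,0,0,0,0,0,5],[0,0,0,0,0,0,5],[0,0,0,0,0,0,5]]])

```text
clock: 18.88
eef_pos: [425.9, 351.5, -2.1]
ee_rot: [0.989, -0.145, 0.001, -0.001]
ft_force: [-0.8, 0.1, 6.8]
grip_width: 58.7
finger_force: 43.9
```

Emit:
step_arm(rows=[[[0,0,0,0,0,0,5],[0,0,0,0,0,-1,5],[0,0,0,0,0,-2,5],[0,0,-0.0935,0,0,-3,5],[0,0,-0.0935,0,0,-3,5],[0,0,-0.093,0,0,-3,5],[0,0,0,0,0,-2,5],[0,0,0,0,0,0,5],[0,0,0,0,0,0,5],[0,0,0,0,0,0,5]]])

```text
clock: 19.72
eef_pos: [424.9, 350.8, 135.9]
ee_rot: [1.0, -0.005, -0.0, 0.0]
ft_force: [0.4, 0.4, -1.3]
grip_width: 59.0
finger_force: 43.3
```

```bash
python3 - <<'E'
from h import *
plan((640.8,-107.8,66,-.01))
E
```

```text
t 19.72 pos [424.9 350.8 135.9] yaw -0.011 zax tilt [-0.0002  0.0002] w 59.0 ff 43.33194136619568 F [ 0.4  0.4 -1.3]
-> (640.8, -107.8, 66, -0.01) rot -0.0006 n 1 shift cm [22.04 45.64  6.99] xy rows 13 per row [1.696 3.511]
```

Emit:
step_arm(rows=[[[0,0,0,1.696,3.511,0,5],[0,0,0,1.696,3.511,0,5],[0,0,0,1.696,3.511,0,5],[0,0,0,1.696,3.511,0,5],[0,0,0,1.696,3.511,0,5],[0,0,0,1.696,3.511,0,5],[0,0,0,1.696,3.511,0,5],[0,0,0,1.696,3.511,0,5],[0,0,0,1.696,3.511,0,5],[0,0,0,1.696,3.511,0,5]]])

```text
clock: 20.55
eef_pos: [591.1, -3.8, 134.9]
ee_rot: [1.0, -0.005, -0.001, -0.0]
ft_force: [0.4, 1.9, -0.3]
grip_width: 58.7
finger_force: 43.4
```

Emit:
step_arm(rows=[[[0,0,0,1.696,3.511,0,5],[0,0,0,1.696,3.511,0,5],[0,0,0,1.696,3.511,0,5],[0,0,0,0,0,2,5],[0,0,0,0,0,2,5],[0,0,0,0,0,2,5],[0,0,0,0,0,1,5],[0,0,0,0,0,0,5],[0,0,0,0,0,0,5],[0,0,0,0,0,0,5]]])

```text
clock: 21.38
eef_pos: [641.5, -107.6, 67.4]
ee_rot: [1.0, -0.005, 0.001, 0.0]
ft_force: [0.1, -0.8, 0.6]
grip_width: 58.9
finger_force: 43.4
```

```bash
python3 - <<'E'
from h import *
plan((640.7,-107.8,39,-.01))
E
```

```text
t 21.38 pos [ 641.5 -107.6   67.4] yaw -0.01 zax tilt [0.0005 0.0001] w 58.9 ff 43.371877670288086 F [ 0.1 -0.8  0.6]
-> (640.7, -107.8, 39, -0.01) rot -0.0 n 1 shift cm [-0.08  0.02  2.84] xy rows 1 per row [-0.076  0.022]
```

Emit:
step_arm(rows=[[[0,0,0,-0.07,0.02,1,5],[0,0,0,0,0,0.8,5],[0,0,0,0,0,0.5,5],[0,0,0,0,0,0.3,5],[0,0,0,0,0,0.2,5],[0,0,0,0,0,0,5],[0,0,0,0,0,0,7],[0,0,0,0,0,0,7],[0,0,0,0,0,0,7],[0,0,0,0,0,0,7]]])

```text
clock: 22.22
eef_pos: [640.3, -107.9, 38.0]
ee_rot: [1.0, -0.005, -0.0, -0.0]
ft_force: [0.4, 0.9, 0.1]
grip_width: 70.0
finger_force: 0.0
```

Emit:
step_arm(rows=[[[0,0,0,0,0,-1,7],[0,0,0,0,0,-2,7],[0,0,0,0,0,-3,7],[0,0,0,0,0,-3,7],[0,0,-0.12,0,0,-3,6],[0,0,-0.12,0,0,-1,5],[0,0,-0.12,0,0,0,5],[0,0,-0.12,0,0,0,5],[0,0,-0.12,0,0,0,5],[0,0,-0.12,0,0,0,5]]])

```text
clock: 23.05
eef_pos: [640.3, -107.8, 169.2]
ee_rot: [0.937, 0.35, 0.0, 0.0]
ft_force: [0.6, 0.4, 0.5]
grip_width: 50.2
finger_force: 0.0
```

Emit:
step_arm(rows=[[[0,0,-0.12,0,0,0,5],[0,0,-0.12,0,0,0,5],[0,0,-0.12,0,0,0,5],[0,0,-0.12,0,0,0,5],[0,0,-0.12,0,0,0,5],[0,0,-0.12,0,0,0,5],[0,0,-0.054,0,0,0,5],[0,0,0,0,0,0,5],[0,0,0,0,0,0,5],[0,0,0,0,0,0,5]]])

```text
clock: 23.88
eef_pos: [640.4, -107.9, 168.7]
ee_rot: [0.738, 0.675, 0.0, 0.0]
ft_force: [0.2, 0.4, 0.3]
grip_width: 49.8
finger_force: 0.0
```

```bash
python3 m.py | egrep 'hand|rod'; python3 - <<'E'
from h import *
plan((457.5,110.5,60,1.484))
a=imaging.camera('top')
cv2.imwrite('pics/v4.png',cv2.resize(a[180:310,240:440],(800,520),interpolation=2))
E
```

```text
handle px [[451.5 298.5]] ctr [ 444.5 -237.7] rect [ 444.6 -237.7] [21.  15.9] 89.7
handle px [[299.9 293.4]] ctr [457.  104.6] rect [456.9 104.7] [49.2 17.2] 84.8
rod px [[304.4 297.2]] ctr [449.5  94.7] rect [448.  100.7] [15.5 51.1] 12.8
rod px [[269.8 291.8]] ctr [461.6 173.3] rect [461.5 172.9] [87.5  7.7] 84.3
rod px [[395.9 297.2]] ctr [ 449.1 -112.8] rect [449.7 -81. ] [262.5  54.8] 89.8
t 23.93 pos [ 640.3 -107.9  168.6] yaw 1.482 zax tilt [0.0001 0.0001] w 50.1 ff 0.0 F [-0.2  1.2 -1. ]
-> (457.5, 110.5, 60, 1.484) rot -0.0021 n 1 shift cm [ 20.17 -20.11  10.86] xy rows 7 per row [ 2.882 -2.873]
```

View pics/v4.png

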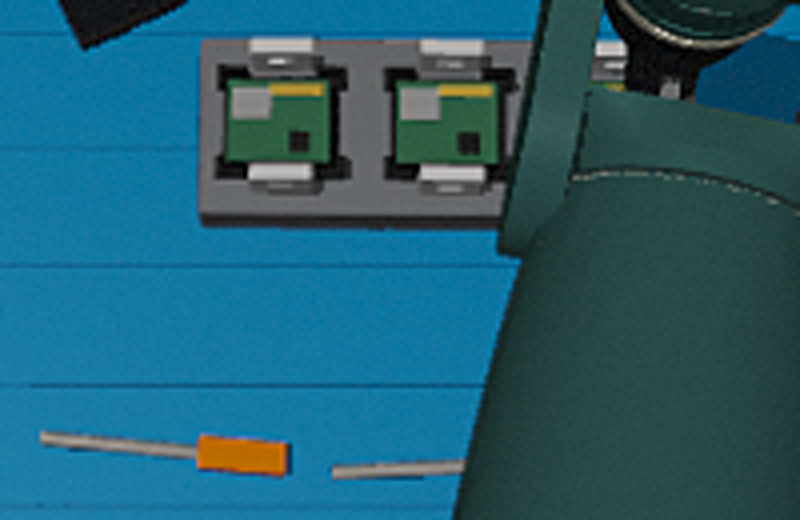

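Boards 1 and 2 are seated between their stops at crop positions (278,120) and (448,122). Next is bar 1, at crop position (242,455).

Emit:
step_arm(rows=[[[0,0,-0.002,2.882,-2.873,0,5],[0,0,0,2.882,-2.873,0,5],[0,0,0,2.882,-2.873,0,5],[0,0,0,2.882,-2.873,0,5],[0,0,0,2.882,-2.873,0,5],[0,0,0,2.882,-2.873,0,5],[0,0,0,2.882,-2.873,0,5],[0,0,0,0,0,3,5],[0,0,0,0,0,3,5],[0,0,0,0,0,3,5]]])

```text
clock: 24.82
eef_pos: [457.0, 111.0, 78.0]
ee_rot: [0.736, 0.677, 0.001, 0.001]
ft_force: [1.2, -0.5, 0.7]
grip_width: 49.8
finger_force: 0.0
```

Emit:
step_arm(rows=[[[0,0,0,0,0,2,5],[0,0,0,0,0,1,5],[0,0,0,0,0,0,5],[0,0,0,0,0,0,5],[0,0,0,0,0,0,5],[0,0,0,0,0,0,5],[0,0,0,0,0,0,5],[0,0,0,0,0,0,5],[0,0,0,0,0,0,5],[0,0,0,0,0,0,5]]])

```text
clock: 25.65
eef_pos: [457.2, 110.3, 48.5]
ee_rot: [0.737, 0.676, 0.0, 0.0]
ft_force: [-0.5, -0.2, -0.4]
grip_width: 50.1
finger_force: 0.0
```

```bash
python3 - <<'E'
from h import *
plan((457.5,110.5,2.5,1.484))
E
```

```text
t 25.65 pos [457.2 110.3  48.5] yaw 1.486 zax tilt [0.0002 0.0001] w 50.1 ff 0.0 F [-0.5 -0.2 -0.4]
-> (457.5, 110.5, 2.5, 1.484) rot 0.0018 n 1 shift cm [0.02 0.02 4.6 ] xy rows 1 per row [0.023 0.025]
```

Emit:
step_arm(rows=[[[0,0,0,0,0,2,5],[0,0,0,0,0,1.5,5],[0,0,0,0,0,1,5],[0,0,0,0,0,0,5],[0,0,0,0,0,0,1],[0,0,0,0,0,0,1],[0,0,0,0,0,0,1],[0,0,0,0,0,0,1],[0,0,0,0,0,0,1],[0,0,0,0,0,0,1]]], newtons=70)

```text
clock: 26.48
eef_pos: [457.8, 110.4, 4.6]
ee_rot: [0.737, 0.676, 0.001, 0.0]
ft_force: [-1.4, 0.3, 6.4]
grip_width: 16.2
finger_force: 69.1
```

Emit:
step_arm(rows=[[[0,0,0,0,0,0,1],[0,0,0,0,0,-1,1],[0,0,0,0,0,-2,1],[0,0,0,0,0,-3,1],[0,0,0.1,0,0,-3,1],[0,0,0.1,0,0,-1,1],[0,0,0.1,0,0,0,1],[0,0,0.1,0,0,0,1],[0,0,0.1,0,0,0,1],[0,0,0.1,0,0,0,1]]])

```text
clock: 27.32
eef_pos: [457.2, 110.3, 104.4]
ee_rot: [0.905, 0.426, 0.0, 0.0]
ft_force: [0.4, 0.4, -1.6]
grip_width: 16.1
finger_force: 68.4
```

Emit:
step_arm(rows=[[[0,0,0.1,0,0,0,1],[0,0,0.1,0,0,0,1],[0,0,0.1,0,0,0,1],[0,0,0.1,0,0,0,1],[0,0,0.1,0,0,0,1],[0,0,0.1,0,0,0,1],[0,0,0.1,0,0,0,1],[0,0,0.1,0,0,0,1],[0,0,0.096,0,0,0,1],[0,0,0,0,0,0,1]]])

```text
clock: 28.15
eef_pos: [457.2, 110.3, 104.2]
ee_rot: [1.0, -0.007, 0.0, -0.0]
ft_force: [0.4, 0.6, -0.6]
grip_width: 16.1
finger_force: 68.4
```

```bash
python3 - <<'E'
from h import *
plan((478,82.5,57,-.01))
a=imaging.camera('top');b=imaging.camera('scene')
cv2.imwrite('pics/v5.png',np.hstack([cv2.resize(a[180:320,250:350],(400,560),interpolation=2),cv2.resize(b[190:290,320:392],(400,560),interpolation=2)]))
E
```

```text
t 28.15 pos [457.2 110.3 104.2] yaw -0.015 zax tilt [ 0.0004 -0.0001] w 16.1 ff 68.42939972877502 F [ 0.4  0.6 -0.6]
-> (478, 82.5, 57, -0.01) rot -0.005 n 1 shift cm [2.11 2.76 4.72] xy rows 1 per row [2.109 2.756]
```

View pics/v5.png

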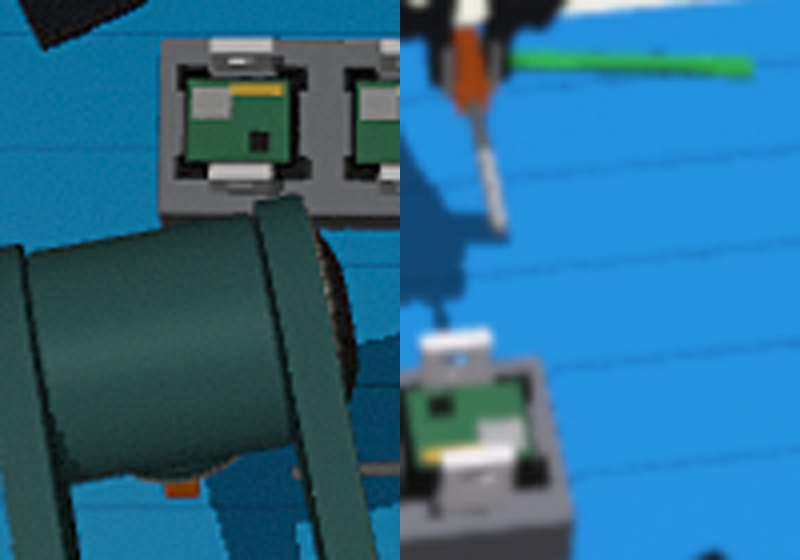

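The bar is held straight, with its tip near scene pixel (339,231). I'll check that against the prediction.

```bash
cat >> h.py <<'E'
def tips(pred,shape=None):
    for z in (pred[2]-6,pred[2],pred[2]+6): print('z',z,np.round(proj('scene',[[pred[0],pred[1],z]]),1))
    for y in (pred[1]-4,pred[1]+4): print('y',y,np.round(proj('scene',[[pred[0],y,pred[2]]]),1))
E
python3 - <<'E'
from h import *
tips([566.2,108.7,108.6])
# axis of rod in the scene: bright low-sat pixels
b=imaging.camera('scene');h=cv2.cvtColor(b,cv2.COLOR_BGR2HSV)
M=((h[...,1]<90)).astype(np.uint8)*255
M[:205]=0;M[236:]=0;M[:,:330]=0;M[:,345:]=0
for r in range(207,236):
    c=np.where(M[r])[0]
    if len(c): print(r,c.min(),c.max(),end='; ')
print(np.round(proj('scene',[[457.2-6+25,110.2,108.6]]),1))
E
```

```text
z 102.6 [[336.7 232.7]]
z 108.6 [[336.8 231.3]]
z 114.6 [[336.9 229.8]]
y 104.7 [[335.4 231.4]]
y 112.7 [[338.2 231.1]]
208 333 335; 209 330 335; 210 332 334; 211 333 334; 212 333 334; 213 334 334; 214 334 334; 215 334 335; 216 334 335; 217 334 335; 218 334 336; 219 335 336; 220 335 336; 221 335 336; 222 335 337; 223 335 337; 224 336 337; 225 336 337; 226 336 337; 227 336 338; 228 336 338; 229 336 338; 230 337 338; [[332.2 208.5]]
```

Emit:
step_arm(rows=[[[0,0,-0.005,0,0,0,1],[0,0,0,0.7,0.9,0,1],[0,0,0,0.7,0.9,0.5,1],[0,0,0,0.7,0.83,1,1],[0,0,0,0,0,1,1],[0,0,0,0,0,1,1],[0,0,0,0,0,0.9,1],[0,0,0,0,0,0,1],[0,0,0,0,0,0,1],[0,0,0,0,0,0,1]]])

```text
clock: 29.13
eef_pos: [478.0, 84.1, 59.6]
ee_rot: [1.0, -0.002, 0.0, -0.0]
ft_force: [0.2, -1.0, -0.8]
grip_width: 16.0
finger_force: 68.5
```

```bash
python3 - <<'E'
from h import *
plan((478,83.8,59.6,-.01),(583.5,82.8,59.6,-.01))
o=env.get_obs()['eef_pos']
print('tip',np.round(proj('scene',[[o[0]+109,o[1]-1,o[2]+4.4]]),1),'lugface ctr, hole, top',np.round(proj('scene',[[609.8,82.5,64],[601.8,82.6,64],[609.8,82.5,79],[609.8,99.5,79],[609.8,65.5,79]]),1))
b=imaging.camera('scene')
cv2.imwrite('pics/v6.png',cv2.resize(b[210:270,310:360],(600,720),interpolation=2)[:600])
E
```

```text
t 29.13 pos [478.   84.1  59.6] yaw -0.005 zax tilt [ 0.0001 -0.    ] w 16.0 ff 68.46474409103394 F [ 0.2 -1.  -0.8]
-> (478, 83.8, 59.6, -0.01) rot 0.0052 n 1 shift cm [-0.    0.03 -0.  ] xy rows 1 per row [-0.002  0.028]
-> (583.5, 82.8, 59.6, -0.01) rot -0.0 n 0 shift cm [ 1.055e+01 -1.000e-02 -0.000e+00] xy rows 3 per row [ 3.517e+00 -2.000e-03]
tip [[328.5 248.4]] lugface ctr, hole, top [[329.6 254.6]
 [329.2 252.4]
 [329.7 251.2]
 [335.8 250.5]
 [323.5 251.8]]
```

View pics/v6.png

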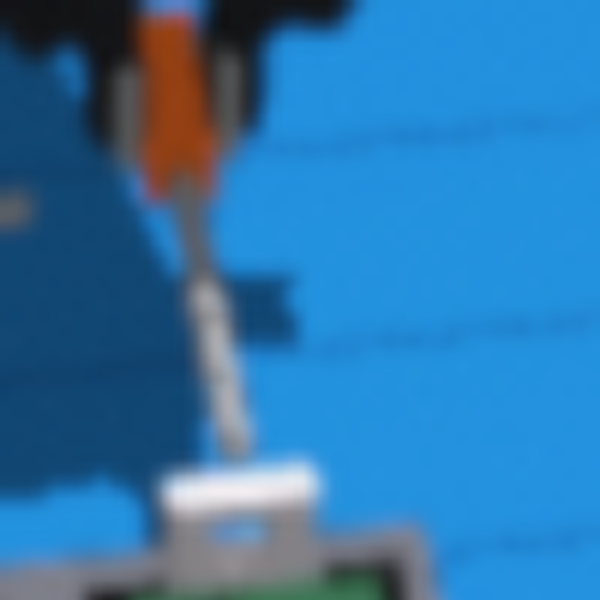

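The rod tip is at about scene (329.8,248) and the eyelet at (330,254). Extended, the rod passes roughly 2 mm to the +y side, so I shift 1.5 mm and ease in.

Emit:
step_arm(rows=[[[0,0,0.005,0,0.15,0,1],[0,0,0,0,0,0,1],[0,0,0,0.5,0,0,1],[0,0,0,0.5,0,0,1],[0,0,0,0.5,0,0,1],[0,0,0,0.5,0,0,1],[0,0,0,0.5,0,0,1],[0,0,0,0.5,0,0,1],[0,0,0,0,0,0,1],[0,0,0,0,0,0,1]]])

```text
clock: 30.02
eef_pos: [508.1, 82.0, 59.1]
ee_rot: [1.0, -0.005, -0.0, 0.0]
ft_force: [-0.1, 0.5, -0.4]
grip_width: 16.3
finger_force: 68.5
```

```bash
python3 - <<'E'
from h import *
plan((583.5,82.8,59.6,-.01))
o=env.get_obs();print(np.round(o['torque'],2))
b=imaging.camera('scene')
cv2.imwrite('pics/v7.png',cv2.resize(b[215:275,310:360],(600,720),interpolation=2)[:600])
E
```

```text
t 30.02 pos [508.1  82.   59.1] yaw -0.01 zax tilt [-0.0002  0.    ] w 16.3 ff 68.46600651741028 F [-0.1  0.5 -0.4]
-> (583.5, 82.8, 59.6, -0.01) rot -0.0003 n 1 shift cm [ 7.54 -0.15 -0.05] xy rows 2 per row [ 3.768 -0.077]
[0.01 0.01 0.02]
```

View pics/v7.png

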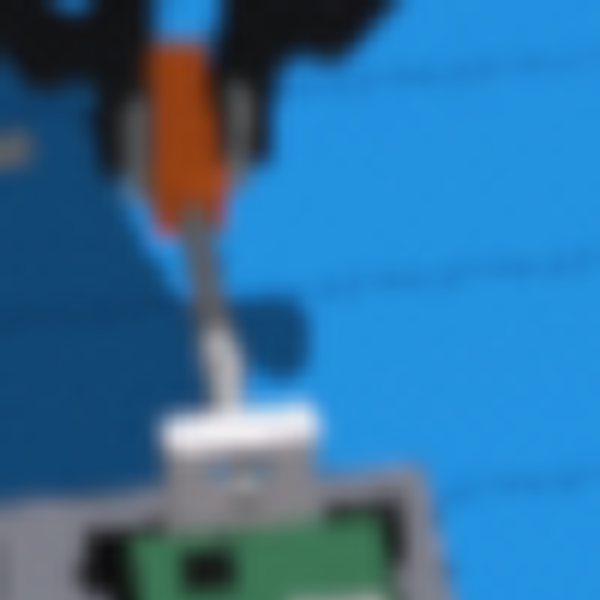

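The rod tip shows inside the near eyelet at crop position (240,483), centred and with no contact force. I continue.

Emit:
step_arm(rows=[[[0,0,0,0.7,0,0,1],[0,0,0,0.8,0,0,1],[0,0,0,0.8,0,0,1],[0,0,0,0.8,0,0,1],[0,0,0,0.8,0,0,1],[0,0,0,0.8,0,0,1],[0,0,0,0.6,0,0,1],[0,0,0,0,0,0,1],[0,0,0,0,0,0,1],[0,0,0,0,0,0,1]]])

```text
clock: 30.9
eef_pos: [560.8, 81.5, 59.2]
ee_rot: [1.0, -0.005, -0.0, 0.0]
ft_force: [-0.1, -0.4, -1.2]
grip_width: 15.9
finger_force: 68.5
```

Emit:
step_arm(rows=[[[0,0,0,0.4,0,0,1],[0,0,0,0.4,0,0,1],[0,0,0,0.4,0,0,1],[0,0,0,0.4,0,0,1],[0,0,0,0.2,0,0,1],[0,0,0,0.2,0,0,1],[0,0,0,0,0,0,1],[0,0,0,0,0,0,1],[0,0,0,0,0,0,1],[0,0,0,0,0,0,1]]])

```text
clock: 31.73
eef_pos: [580.9, 81.3, 59.3]
ee_rot: [1.0, -0.005, -0.0, -0.0]
ft_force: [0.4, -0.1, -0.3]
grip_width: 16.4
finger_force: 68.5
```

```bash
python3 - <<'E'
from h import *
plan((583.5,82.8,59.6,-.01))
E
```

```text
t 31.73 pos [580.9  81.3  59.3] yaw -0.01 zax tilt [-0. -0.] w 16.4 ff 68.46682906150818 F [ 0.4 -0.1 -0.3]
-> (583.5, 82.8, 59.6, -0.01) rot -0.0002 n 1 shift cm [ 0.26 -0.15 -0.03] xy rows 1 per row [ 0.262 -0.151]
```

Emit:
step_arm(rows=[[[0,0,0,0.1,0,0,1],[0,0,0,0.1,0,0,1],[0,0,0,0.1,0,0,1],[0,0,0,0,0,0,1],[0,0,0,0,0,0,1],[0,0,0,0,0,0,1],[0,0,0,0,0,0,1],[0,0,0,0,0,0,1],[0,0,0,0,0,0,1],[0,0,0,0,0,0,1]]])

```text
clock: 32.57
eef_pos: [584.0, 81.3, 59.3]
ee_rot: [1.0, -0.005, -0.0, -0.0]
ft_force: [0.0, 0.2, -0.4]
grip_width: 16.0
finger_force: 68.5
```

Emit:
step_arm(rows=[[[0,0,0,0,0,0.1,1],[0,0,0,0,0,0.1,1],[0,0,0,0,0,0,5],[0,0,0,0,0,0,5],[0,0,0,0,0,0,5],[0,0,0,0,0,0,5],[0,0,0,0,0,0,5],[0,0,0,0,0,-1,5],[0,0,0,0,0,-2,5],[0,0,0,0,0,-2,5]]])

```text
clock: 33.4
eef_pos: [583.6, 81.3, 108.1]
ee_rot: [1.0, -0.005, -0.001, 0.0]
ft_force: [0.6, 0.7, 0.9]
grip_width: 50.0
finger_force: 0.0
```

Emit:
step_arm(rows=[[[0,0,-0.12,0,0,-3,5],[0,0,-0.12,0,0,-3,5],[0,0,-0.12,0,0,0,5],[0,0,-0.12,0,0,0,5],[0,0,-0.12,0,0,0,5],[0,0,-0.12,0,0,0,5],[0,0,-0.12,0,0,0,5],[0,0,-0.12,0,0,0,5],[0,0,-0.12,0,0,0,5],[0,0,-0.12,0,0,0,5]]])

```text
clock: 34.23
eef_pos: [584.0, 81.3, 168.2]
ee_rot: [0.827, 0.563, 0.0, 0.0]
ft_force: [-0.8, 1.2, -0.3]
grip_width: 50.1
finger_force: 0.0
```

Emit:
step_arm(rows=[[[0,0,-0.12,0,0,0,5],[0,0,-0.12,0,0,0,5],[0,0,-0.12,0,0,0,5],[0,0,-0.077,0,0,0,5],[0,0,0,0,0,0,5],[0,0,0,0,0,0,5],[0,0,0,0,0,0,5],[0,0,0,0,0,0,5],[0,0,0,0,0,0,5],[0,0,0,0,0,0,5]]])

```text
clock: 35.07
eef_pos: [584.0, 81.3, 167.4]
ee_rot: [0.687, 0.726, 0.0, 0.0]
ft_force: [0.2, -0.2, 1.0]
grip_width: 50.2
finger_force: 0.0
```

```bash
python3 m.py | egrep 'hand|rod'; python3 - <<'E'
from h import *
plan((452.6,-55,60,1.627))
b=imaging.camera('scene')
cv2.imwrite('pics/v8.png',cv2.resize(b[215:305,230:365],(800,533),interpolation=2))
E
```

```text
handle px [[445.5 298.5]] ctr [ 444.6 -224. ] rect [ 444.7 -224.1] [48.3 15.9] 89.7
handle px [[373.3 295.2]] ctr [452.8 -60.6] rect [452.8 -61.1] [16.9 48.5] 3.1
rod px [[416.6 299.1]] ctr [ 444.5 -159.8] rect [ 444.7 -157.4] [84.5  8.1] 87.6
rod px [[375.9 299.7]] ctr [443.5 -67.2] rect [444.3 -66.7] [16.1 52.2] 20.6
rod px [[319.3 296.9]] ctr [450.2  61. ] rect [449.9  63.9] [204.7  54.6] 89.9
t 35.12 pos [584.   81.3 167.3] yaw 1.626 zax tilt [-0. -0.] w 49.9 ff 0.0 F [ 0.2 -1.  -0. ]
-> (452.6, -55, 60, 1.627) rot -0.0009 n 1 shift cm [-12.87 -13.88  10.73] xy rows 5 per row [-2.573 -2.776]
```

View pics/v8.png

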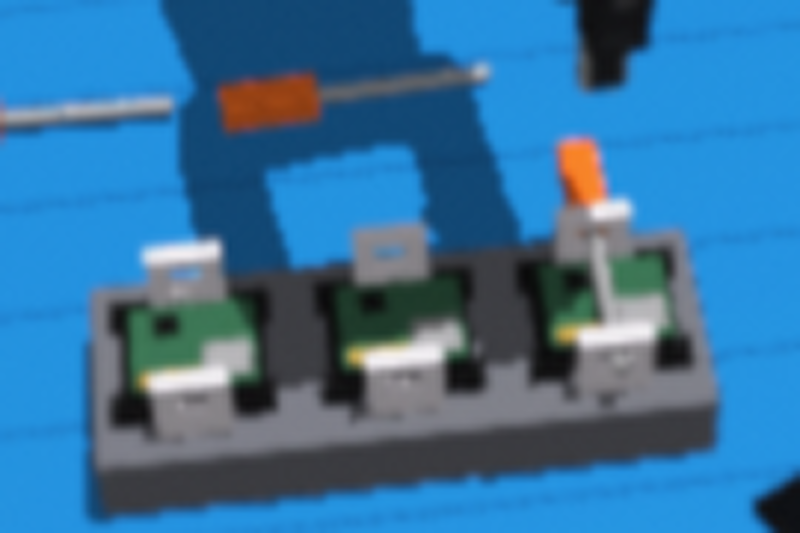

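Bar 1 is through both eyelets at crop (580,170) to (605,365), and all three boards are seated. On to bar 2.

Emit:
step_arm(rows=[[[0,0,0.002,-2.573,-2.776,0,5],[0,0,0,-2.573,-2.776,0,5],[0,0,0,-2.573,-2.776,0,5],[0,0,0,-2.573,-2.776,0,5],[0,0,0,-2.573,-2.776,0,5],[0,0,0,0,0,3,5],[0,0,0,0,0,3,5],[0,0,0,0,0,3,5],[0,0,0,0,0,2,5],[0,0,0,0,0,1,5]]])

```text
clock: 36.0
eef_pos: [451.1, -54.6, 44.7]
ee_rot: [0.688, 0.726, -0.001, -0.001]
ft_force: [-0.5, -0.2, -0.3]
grip_width: 50.2
finger_force: 0.0
```

Emit:
step_arm(rows=[[[0,0,0,0,0,0,5],[0,0,0,0,0,0,5],[0,0,0,0,0,0,5],[0,0,0,0,0,0,5],[0,0,0,0,0,0,5],[0,0,0,0,0,0,5],[0,0,0,0,0,0,5],[0,0,0,0,0,0,5],[0,0,0,0,0,0,5],[0,0,0,0,0,0,5]]])

```text
clock: 36.83
eef_pos: [452.4, -54.7, 47.3]
ee_rot: [0.688, 0.726, -0.0, -0.0]
ft_force: [-0.5, -0.5, 1.1]
grip_width: 50.3
finger_force: 0.0
```

```bash
python3 - <<'E'
from h import *
plan((452.5,-55,3.5,1.624))
E
```

```text
t 36.83 pos [452.4 -54.7  47.3] yaw 1.625 zax tilt [-0. -0.] w 50.3 ff 0.0 F [-0.5 -0.5  1.1]
-> (452.5, -55, 3.5, 1.624) rot 0.0008 n 1 shift cm [-0.03  0.01  4.38] xy rows 1 per row [-0.029  0.011]
```

Emit:
step_arm(rows=[[[0,0,0,-0.03,0,2,5],[0,0,0,0,0,1.4,5],[0,0,0,0,0,0.9,5],[0,0,0,0,0,0,5],[0,0,0,0,0,0,1],[0,0,0,0,0,0,1],[0,0,0,0,0,0,1],[0,0,0,0,0,0,1],[0,0,0,0,0,0,1],[0,0,0,0,0,0,1]]])

```text
clock: 37.67
eef_pos: [453.1, -55.1, 5.5]
ee_rot: [0.688, 0.726, 0.001, 0.001]
ft_force: [-1.6, -0.4, 6.0]
grip_width: 15.8
finger_force: 69.2
```

Emit:
step_arm(rows=[[[0,0,0,0,0,0,1],[0,0,0,0,0,-1,1],[0,0,0,0,0,-2,1],[0,0,0,0,0,-3,1],[0,0,0.11,0,0,-3,1],[0,0,0.11,0,0,-1,1],[0,0,0.11,0,0,0,1],[0,0,0.11,0,0,0,1],[0,0,0.11,0,0,0,1],[0,0,0.11,0,0,0,1]]])

```text
clock: 38.5
eef_pos: [452.5, -55.0, 105.4]
ee_rot: [0.887, 0.462, 0.0, 0.0]
ft_force: [-0.6, -0.1, -1.6]
grip_width: 16.1
finger_force: 68.5
```

Emit:
step_arm(rows=[[[0,0,0.11,0,0,0,1],[0,0,0.11,0,0,0,1],[0,0,0.11,0,0,0,1],[0,0,0.11,0,0,0,1],[0,0,0.11,0,0,0,1],[0,0,0.11,0,0,0,1],[0,0,0.11,0,0,0,1],[0,0,0.11,0,0,0,1],[0,0,0.095,0,0,0,1],[0,0,0,0,0,0,1]]])

```text
clock: 39.33
eef_pos: [452.5, -55.0, 105.2]
ee_rot: [1.0, -0.007, 0.0, 0.0]
ft_force: [1.5, -0.2, -0.3]
grip_width: 15.8
finger_force: 68.5
```

```bash
python3 - <<'E'
from h import *
plan((476,-12,59.4,-.01))
E
```

```text
t 39.33 pos [452.5 -55.  105.2] yaw -0.015 zax tilt [0.0004 0.0001] w 15.8 ff 68.45540642738342 F [ 1.5 -0.2 -0.3]
-> (476, -12, 59.4, -0.01) rot -0.0049 n 1 shift cm [ 2.31 -4.33  4.58] xy rows 2 per row [ 1.156 -2.163]
```

Emit:
step_arm(rows=[[[0,0,-0.005,0,0,0,1],[0,0,0,0.8,-1.4,0,1],[0,0,0,0.8,-1.4,0.5,1],[0,0,0,0.71,-1.48,1,1],[0,0,0,0,0,1,1],[0,0,0,0,0,1,1],[0,0,0,0,0,1,1],[0,0,0,0,0,0,1],[0,0,0,0,0,0,1],[0,0,0,0,0,0,1]]])

```text
clock: 40.17
eef_pos: [475.8, -12.7, 59.7]
ee_rot: [1.0, -0.003, 0.0, 0.0]
ft_force: [-0.8, 0.4, -1.6]
grip_width: 16.2
finger_force: 68.6
```

```bash
cat > rodchk.py <<'E'
from h import *
import sys
by=float(sys.argv[1]) # bay centre y
plan((642-159,by,60,-.01))
o=env.get_obs()['eef_pos'];S=cv2.resize(imaging.camera('scene').astype(np.float32),None,fx=1,fy=1)
h=cv2.cvtColor(S.astype(np.uint8),cv2.COLOR_BGR2HSV);sat=255-h[...,1].astype(float)
ya=lambda x:o[1]-(x-o[0])*.01
for x in (o[0]+60,o[0]+80,o[0]+95):
    p=proj('scene',[[x,ya(x),64]])[0];r=int(round(p[1]));c0=int(round(p[0]))
    w=np.array([sat[r,c] for c in range(c0-6,c0+7)]);w=np.clip(w-150,0,None)
    print('rod x',round(x),'pred',np.round(p,1),'meas',round((w*np.arange(c0-6,c0+7)).sum()/max(w.sum(),1),2),w.astype(int))
# lug top edges
p=proj('scene',[[605.8,by+.36,79]])[0];c0=int(round(p[0]))
for r in range(int(p[1])-1,int(p[1])+3):
    w=np.array([sat[r,c] for c in range(c0-12,c0+13)]);w=np.clip(w-150,0,None);print('lug',r,'pred',np.round(p,1),'meas',round((w*np.arange(c0-12,c0+13)).sum()/max(w.sum(),1),2),w.astype(int))
print('px per mm y',np.round(proj('scene',[[605,by,64],[605,by+10,64]]),2).tolist())
E
python3 rodchk.py -12.9
```

```text
t 40.17 pos [475.8 -12.7  59.7] yaw -0.005 zax tilt [0.0002 0.    ] w 16.2 ff 68.56256246566772 F [-0.8  0.4 -1.6]
-> (483, -12.9, 60, -0.01) rot 0.0047 n 1 shift cm [ 0.72  0.01 -0.03] xy rows 1 per row [0.721 0.008]
rod x 536 pred [292.4 238.4] meas 293.29 [ 0  0  0  0  0  0 11 83 53  0  0  0  0]
rod x 556 pred [293.1 243.6] meas 293.86 [ 0  0  0  0  0  0 81 95 50  0  0  0  0]
rod x 571 pred [293.5 247.7] meas 294.22 [ 0  0  0  0  0 31 91 75  0  0  0  0  0]
lug 252 pred [295.  253.8] meas 298.22 [ 0  0  0  0  0  0  0  0  0  0  0  0  3 12 26 30 32 28  0  0  0  0  0  0
  0]
lug 253 pred [295.  253.8] meas 295.77 [ 0  0  0  0  0  0 26 60 63 57 55 59 72 81 94 96 96 92 57  0  0  0  0  0
  0]
lug 254 pred [295.  253.8] meas 295.02 [  0   0   0   0   0   0  66  96 100 100  98  97 100 100 101 101  99  96
  69   0   0   0   0   0   0]
lug 255 pred [295.  253.8] meas 294.92 [ 0  0  0  0  0  0 57 96 98 98 97 95 95 95 94 95 96 93 48  0  0  0  0  0
  0]
px per mm y [[295.08, 257.02], [298.69, 256.62]]
```

Emit:
step_arm(rows=[[[0,0,0.005,0,0.14,-0.03,1],[0,0,0,0,0,0,1],[0,0,0,0.5,0,0,1],[0,0,0,0.5,0,0,1],[0,0,0,0.5,0,0,1],[0,0,0,0.5,0,0,1],[0,0,0,0.5,0,0,1],[0,0,0,0.5,0,0,1],[0,0,0,0,0,0,1],[0,0,0,0,0,0,1]]])

```text
clock: 41.05
eef_pos: [505.8, -14.0, 59.4]
ee_rot: [1.0, -0.005, -0.0, -0.0]
ft_force: [0.1, -0.1, -0.9]
grip_width: 16.4
finger_force: 68.6
```

```bash
python3 rodchk.py -12.9 | grep -v lug
```

```text
t 41.05 pos [505.8 -14.   59.4] yaw -0.01 zax tilt [-0.0003 -0.    ] w 16.4 ff 68.56340289115906 F [ 0.1 -0.1 -0.9]
-> (483, -12.9, 60, -0.01) rot -0.0001 n 1 shift cm [-2.28 -0.09 -0.06] xy rows 1 per row [-2.285 -0.09 ]
rod x 566 pred [293.  246.4] meas 293.52 [ 0  0  0  0  0  0 66 72  0  0  0  0  0]
rod x 586 pred [293.7 251.8] meas 295.42 [ 0  0  0  0 19 64 96 86 43 29 31 32 28]
rod x 601 pred [294.2 255.9] meas 294.66 [ 0 37 89 97 96 92 97 96 86 63 77 94 92]
  0]
  0]
  69   0   0   0   0   0   0]
  0]
px per mm y [[295.08, 257.02], [298.69, 256.62]]
```

Emit:
step_arm(rows=[[[0,0,0,0.7,0,-0.05,1],[0,0,0,0.8,0,0,1],[0,0,0,0.8,0,0,1],[0,0,0,0.8,0,0,1],[0,0,0,0.8,0,0,1],[0,0,0,0.8,0,0,1],[0,0,0,0.6,0,0,1],[0,0,0,0,0,0,1],[0,0,0,0,0,0,1],[0,0,0,0,0,0,1]]])

```text
clock: 41.93
eef_pos: [558.5, -14.6, 59.9]
ee_rot: [1.0, -0.005, -0.0, -0.0]
ft_force: [-0.7, -0.3, -0.8]
grip_width: 16.2
finger_force: 68.6
```

Emit:
step_arm(rows=[[[0,0,0,0.4,0,0,1],[0,0,0,0.4,0,0,1],[0,0,0,0.4,0,0,1],[0,0,0,0.4,0,0,1],[0,0,0,0.4,0,0,1],[0,0,0,0.2,0,0,1],[0,0,0,0,0,0,1],[0,0,0,0,0,0,1],[0,0,0,0,0,0,1],[0,0,0,0,0,0,1]]])

```text
clock: 42.77
eef_pos: [580.6, -14.8, 60.1]
ee_rot: [1.0, -0.005, -0.0, -0.0]
ft_force: [1.0, -0.2, -0.6]
grip_width: 16.1
finger_force: 68.6
```

```bash
python3 - <<'E'
from h import *
plan((583.5,-14,59.8,-.01))
E
```

```text
t 42.77 pos [580.6 -14.8  60.1] yaw -0.01 zax tilt [-0. -0.] w 16.1 ff 68.56363534927368 F [ 1.  -0.2 -0.6]
-> (583.5, -14, 59.8, -0.01) rot -0.0002 n 1 shift cm [ 0.29 -0.08  0.03] xy rows 1 per row [ 0.289 -0.084]
```

Emit:
step_arm(rows=[[[0,0,0,0.1,0,0,1],[0,0,0,0.1,0,0,1],[0,0,0,0.06,0,0,1],[0,0,0,0,0,0.1,1],[0,0,0,0,0,0.1,1],[0,0,0,0,0,0,5],[0,0,0,0,0,0,5],[0,0,0,0,0,0,5],[0,0,0,0,0,0,5],[0,0,0,0,0,0,5]]])

```text
clock: 43.6
eef_pos: [583.4, -14.8, 58.2]
ee_rot: [1.0, -0.005, 0.0, 0.0]
ft_force: [-0.4, 0.5, 0.2]
grip_width: 49.9
finger_force: 0.0
```

Emit:
step_arm(rows=[[[0,0,0,0,0,-1,5],[0,0,0,0,0,-2,5],[0,0,0,0,0,-2,5],[0,0,-0.12,0,0,-3,5],[0,0,-0.12,0,0,-3,5],[0,0,-0.12,0,0,0,5],[0,0,-0.12,0,0,0,5],[0,0,-0.12,0,0,0,5],[0,0,-0.12,0,0,0,5],[0,0,-0.12,0,0,0,5]]])

```text
clock: 44.43
eef_pos: [583.3, -14.8, 169.1]
ee_rot: [0.914, 0.406, 0.0, 0.0]
ft_force: [-0.0, -0.2, 0.3]
grip_width: 50.4
finger_force: 0.0
```

Emit:
step_arm(rows=[[[0,0,-0.12,0,0,0,5],[0,0,-0.12,0,0,0,5],[0,0,-0.12,0,0,0,5],[0,0,-0.12,0,0,0,5],[0,0,-0.12,0,0,0,5],[0,0,-0.12,0,0,0,5],[0,0,-0.01,0,0,0,5],[0,0,0,0,0,0,5],[0,0,0,0,0,0,5],[0,0,0,0,0,0,5]]])

```text
clock: 45.27
eef_pos: [583.3, -14.8, 168.3]
ee_rot: [0.712, 0.702, 0.0, 0.0]
ft_force: [-0.8, 0.3, -0.9]
grip_width: 50.0
finger_force: 0.0
```

```bash
python3 m.py | egrep 'hand|rod'; python3 - <<'E'
from h import *
plan((444.7,-218,45,1.56))
E
```

```text
handle px [[445.5 298.5]] ctr [ 444.6 -224. ] rect [ 444.7 -224.1] [48.3 15.9] 89.7
rod px [[367.  296.9]] ctr [450.  -47.1] rect [449.7 -70.2] [259.1  54.7] 89.9
t 45.32 pos [583.3 -14.8 168.3] yaw 1.557 zax tilt [0. 0.] w 49.7 ff 0.0 F [-0. -1.  0.]
-> (444.7, -218, 45, 1.56) rot -0.0025 n 1 shift cm [-20.47 -13.64  12.33] xy rows 6 per row [-3.411 -2.274]
```

Emit:
step_arm(rows=[[[0,0,-0.003,-2.924,-1.949,0,5],[0,0,0,-2.924,-1.949,0,5],[0,0,0,-2.924,-1.949,0,5],[0,0,0,-2.924,-1.949,0,5],[0,0,0,-2.924,-1.949,0,5],[0,0,0,-2.924,-1.949,0,5],[0,0,0,-2.924,-1.949,0,5],[0,0,0,0,0,3,5],[0,0,0,0,0,3,5],[0,0,0,0,0,3,5]]])

```text
clock: 46.15
eef_pos: [444.9, -219.1, 77.6]
ee_rot: [0.711, 0.703, 0.0, 0.001]
ft_force: [-0.1, 0.9, 0.6]
grip_width: 50.0
finger_force: 0.0
```

Emit:
step_arm(rows=[[[0,0,0,0,0,2,5],[0,0,0,0,0,1,5],[0,0,0,0,0,0,5],[0,0,0,0,0,0,5],[0,0,0,0,0,0,5],[0,0,0,0,0,0,5],[0,0,0,0,0,0,5],[0,0,0,0,0,0,5],[0,0,0,0,0,0,5],[0,0,0,0,0,0,5]]])

```text
clock: 46.98
eef_pos: [445.2, -218.4, 48.3]
ee_rot: [0.71, 0.704, 0.0, 0.0]
ft_force: [0.2, 0.5, 0.1]
grip_width: 50.2
finger_force: 0.0
```

```bash
python3 - <<'E'
from h import *
plan((444.7,-218,4.3,1.56))
E
```

```text
t 46.98 pos [ 445.2 -218.4   48.3] yaw 1.563 zax tilt [0.     0.0002] w 50.2 ff 0.0 F [0.2 0.5 0.1]
-> (444.7, -218, 4.3, 1.56) rot 0.0028 n 1 shift cm [ 0.04 -0.05  4.4 ] xy rows 1 per row [ 0.041 -0.054]
```

Rotate by 1.573 after the grip.

Emit:
step_arm(rows=[[[0,0,0,0.03,-0.05,2,5],[0,0,0,0,0,1.4,5],[0,0,0,0,0,0.9,5],[0,0,0,0,0,0,5],[0,0,0,0,0,0,1],[0,0,0,0,0,0,1],[0,0,0,0,0,0,1],[0,0,0,0,0,0,1],[0,0,0,0,0,0,1],[0,0,0,0,0,0,1]]])

```text
clock: 47.82
eef_pos: [445.3, -218.4, 6.3]
ee_rot: [0.71, 0.704, 0.0, 0.001]
ft_force: [-0.9, 0.9, 6.4]
grip_width: 15.7
finger_force: 69.1
```

Emit:
step_arm(rows=[[[0,0,0,0,0,0,1],[0,0,0,0,0,-1,1],[0,0,0,0,0,-2,1],[0,0,0,0,0,-3,1],[0,0,0.105,0,0,-3,1],[0,0,0.105,0,0,-1,1],[0,0,0.105,0,0,0,1],[0,0,0.105,0,0,0,1],[0,0,0.105,0,0,0,1],[0,0,0.105,0,0,0,1]]])

```text
clock: 48.65
eef_pos: [444.7, -218.1, 106.2]
ee_rot: [0.894, 0.447, 0.0, 0.0]
ft_force: [-1.0, -0.2, -0.1]
grip_width: 16.1
finger_force: 68.4
```

Emit:
step_arm(rows=[[[0,0,0.105,0,0,0,1],[0,0,0.105,0,0,0,1],[0,0,0.105,0,0,0,1],[0,0,0.105,0,0,0,1],[0,0,0.105,0,0,0,1],[0,0,0.105,0,0,0,1],[0,0,0.105,0,0,0,1],[0,0,0.105,0,0,0,1],[0,0,0.103,0,0,0,1],[0,0,0,0,0,0,1]]])

```text
clock: 49.48
eef_pos: [444.7, -218.1, 106.0]
ee_rot: [1.0, -0.008, 0.0, 0.0]
ft_force: [-0.3, 0.0, -0.7]
grip_width: 15.6
finger_force: 68.4
```

```bash
python3 - <<'E'
from h import *
plan((475,-107.5,60.2,-.01))
E
```

```text
t 49.48 pos [ 444.7 -218.1  106. ] yaw -0.015 zax tilt [0.0003 0.0002] w 15.6 ff 68.4277081489563 F [-0.3  0.  -0.7]
-> (475, -107.5, 60.2, -0.01) rot -0.0053 n 1 shift cm [  2.92 -11.09   4.58] xy rows 3 per row [ 0.973 -3.697]
```

Emit:
step_arm(rows=[[[0,0,-0.005,0,0,0,1],[0,0,0,0.97,-3.67,0,1],[0,0,0,0.97,-3.67,0,1],[0,0,0,0.97,-3.68,0,1],[0,0,0,0,0,1.5,1],[0,0,0,0,0,1.5,1],[0,0,0,0,0,1.45,1],[0,0,0,0,0,0,1],[0,0,0,0,0,0,1],[0,0,0,0,0,0,1]]])

```text
clock: 50.32
eef_pos: [474.7, -108.2, 61.7]
ee_rot: [1.0, -0.002, 0.0, 0.0]
ft_force: [1.0, 0.0, -0.7]
grip_width: 15.8
finger_force: 68.7
```

Emit:
step_arm(rows=[[[0,0,0,0,0,0,1],[0,0,0,0,0,0,1],[0,0,0,0,0,0,1],[0,0,0,0,0,0,1],[0,0,0,0,0,0,1],[0,0,0,0,0,0,1],[0,0,0,0,0,0,1],[0,0,0,0,0,0,1],[0,0,0,0,0,0,1],[0,0,0,0,0,0,1]]])

```text
clock: 51.15
eef_pos: [474.3, -108.0, 60.6]
ee_rot: [1.0, -0.003, -0.0, 0.0]
ft_force: [-0.1, 0.8, -0.3]
grip_width: 15.8
finger_force: 68.7
```

```bash
python3 rodchk.py -107.8
```

```text
t 51.15 pos [ 474.3 -108.    60.6] yaw -0.005 zax tilt [-0.  0.] w 15.8 ff 68.67064476013184 F [-0.1  0.8 -0.3]
-> (483, -107.8, 60, -0.01) rot 0.0048 n 1 shift cm [ 0.87 -0.03  0.06] xy rows 1 per row [ 0.866 -0.032]
rod x 534 pred [259.  241.5] meas 259.76 [ 0  0  0  0  0  0 65 85 23  0  0  0  0]
rod x 554 pred [259.3 246.8] meas 260.11 [ 0  0  0  0  0  0 58 96 83  0  0  0  0]
rod x 569 pred [259.5 250.9] meas 260.27 [ 0  0  0  0  0 31 93 87  0  0  0  0  0]
lug 256 pred [260.2 257.5] meas 261.08 [ 0  0  0  0  0  0  0 17 38 50 68 64 48 48 55 57 61 73 56  0  0  0  0  0
  0]
lug 257 pred [260.2 257.5] meas 260.37 [  0   0   0   0   0   0  44  73  83  92  98 100  99  98  99  97  99  98
  81   0   0   0   0   0   0]
lug 258 pred [260.2 257.5] meas 260.07 [  0   0   0   0   0   0  64  92  99 101 101 101  99  99  98  97  98  97
  78   0   0   0   0   0   0]
lug 259 pred [260.2 257.5] meas 260.06 [ 0  0  0  0  0  0 45 90 97 97 97 94 90 87 77 81 94 97 68  0  0  0  0  0
  0]
px per mm y [[260.61, 260.74], [264.25, 260.34]]
```

Emit:
step_arm(rows=[[[0,0,0.004,0,0,-0.05,1],[0,0,0,0,0,0,1],[0,0,0,0.5,0,0,1],[0,0,0,0.5,0,0,1],[0,0,0,0.5,0,0,1],[0,0,0,0.5,0,0,1],[0,0,0,0.5,0,0,1],[0,0,0,0.5,0,0,1],[0,0,0,0,0,0,1],[0,0,0,0,0,0,1]]])

```text
clock: 52.03
eef_pos: [504.5, -108.2, 60.9]
ee_rot: [1.0, -0.005, -0.0, -0.0]
ft_force: [0.2, 0.4, -0.6]
grip_width: 16.0
finger_force: 68.7
```

```bash
python3 rodchk.py -107.8 | egrep 'rod|pos'
```

```text
t 52.03 pos [ 504.5 -108.2   60.9] yaw -0.009 zax tilt [-0.0002 -0.0001] w 16.0 ff 68.67181777954102 F [ 0.2  0.4 -0.6]
rod x 564 pred [259.5 249.5] meas 260.29 [ 0  0  0  0  0  0 27 91 86  0  0  0  0]
rod x 584 pred [259.8 255. ] meas 260.6 [ 0  0  0  0  0 54 97 97 62  8  0  0  0]
rod x 599 pred [260.  259.2] meas 260.09 [47 92 97 97 95 95 96 97 94 85 95 97 68]
```

Emit:
step_arm(rows=[[[0,0,0,0.8,0,0,1],[0,0,0,0.8,0,0,1],[0,0,0,0.8,0,0,1],[0,0,0,0.8,0,0,1],[0,0,0,0.8,0,0,1],[0,0,0,0.8,0,0,1],[0,0,0,0.6,0,0,1],[0,0,0,0,0,0,1],[0,0,0,0,0,0,1],[0,0,0,0,0,0,1]]])

```text
clock: 52.92
eef_pos: [558.2, -108.8, 61.0]
ee_rot: [1.0, -0.005, -0.0, -0.0]
ft_force: [-1.3, -0.1, -0.6]
grip_width: 16.1
finger_force: 68.7
```

Emit:
step_arm(rows=[[[0,0,0,0.4,0,0,1],[0,0,0,0.4,0,0,1],[0,0,0,0.4,0,0,1],[0,0,0,0.4,0,0,1],[0,0,0,0.4,0,0,1],[0,0,0,0.2,0,0,1],[0,0,0,0,0,0,1],[0,0,0,0,0,0,1],[0,0,0,0,0,0,1],[0,0,0,0,0,0,1]]])

```text
clock: 53.75
eef_pos: [580.2, -109.0, 61.1]
ee_rot: [1.0, -0.005, -0.0, 0.0]
ft_force: [1.2, -0.1, -0.8]
grip_width: 15.8
finger_force: 68.7
```

```bash
python3 - <<'E'
from h import *
plan((582.5,-109,60.8,-.01))
E
```

```text
t 53.75 pos [ 580.2 -109.    61.1] yaw -0.009 zax tilt [-0.  0.] w 15.8 ff 68.67145657539368 F [ 1.2 -0.1 -0.8]
-> (582.5, -109, 60.8, -0.01) rot 0.0008 n 1 shift cm [ 0.23 -0.    0.03] xy rows 1 per row [ 0.228 -0.002]
```

Emit:
step_arm(rows=[[[0,0,0,0.1,0,0,1],[0,0,0,0.1,0,0,1],[0,0,0,0,0,0,1],[0,0,0,0,0,0.1,1],[0,0,0,0,0,0.1,1],[0,0,0,0,0,0,5],[0,0,0,0,0,0,5],[0,0,0,0,0,0,5],[0,0,0,0,0,0,5],[0,0,0,0,0,0,5]]])

```text
clock: 54.58
eef_pos: [582.4, -109.0, 59.2]
ee_rot: [1.0, -0.005, 0.0, 0.0]
ft_force: [-0.6, 0.9, -1.0]
grip_width: 50.1
finger_force: 0.0
```

Emit:
step_arm(rows=[[[0,0,0,0,0,-1,5],[0,0,0,0,0,-2,5],[0,0,0,0,0,-2,5],[0,0,0,0,0,-3,5],[0,0,0,0,0,-3,5],[0,0,0,0,0,-3,5],[0,0,0,0,0,0,5],[0,0,0,0,0,0,5],[0,0,0,0,0,0,5],[0,0,0,0,0,0,5]]])

```text
clock: 55.42
eef_pos: [581.9, -108.9, 198.1]
ee_rot: [1.0, -0.005, -0.001, -0.0]
ft_force: [-0.6, -0.1, -0.5]
grip_width: 49.8
finger_force: 0.0
```

```bash
python3 - <<'E'
from h import *
plan()
T=cv2.imread('pics/top0.png');S=cv2.imread('pics/scene0.png')
def cen(im,lo,hi,roi,name):
    h=cv2.cvtColor(im,cv2.COLOR_BGR2HSV);M=cv2.inRange(h,lo,hi);x0,y0,x1,y1=roi
    A=np.zeros_like(M);A[y0:y1,x0:x1]=M[y0:y1,x0:x1]
    n,l,s,c=cv2.connectedComponentsWithStats(A)
    for i in range(1,n):
        if s[i,4]>3: print(name,s[i].tolist(),np.round(c[i],1),np.round(onz('top' if name[0]=='t' else 'scene',[c[i]],50)[0],1))
rt=(435,190,500,255);rs=(170,255,232,305)
for nm,im,r in(('t',T,rt),('s',S,rs)):
    cen(im,(0,150,90),(8,255,255),r,nm+'red');cen(im,(45,110,70),(85,255,255),r,nm+'green');cen(im,(0,0,140),(180,60,255),r,nm+'white');cen(im,(0,0,0),(180,255,45),r,nm+'black')
v=np.hstack([cv2.resize(T[192:252,436:502],(396,360),interpolation=2),cv2.resize(S[255:305,172:227],(396,360),interpolation=2)])
cv2.imwrite('pics/v9.png',v)
E
```

```text
t 55.42 pos [ 581.9 -108.9  198.1] yaw -0.009 zax tilt [-0.0008 -0.0002] w 49.8 ff 0.0 F [-0.6 -0.1 -0.5]
tred [487, 225, 7, 6, 28] [490.4 227.8] [ 601.2 -326.7   50. ]
tgreen [463, 199, 6, 6, 25] [465.6 201.6] [ 662.5 -273.1   50. ]
twhite [466, 205, 3, 4, 11] [467.1 206.6] [ 650.6 -276.    50. ]
twhite [470, 208, 6, 11, 37] [472.6 212.9] [ 635.8 -287.9   50. ]
tblack [491, 190, 9, 4, 22] [495.8 190.9] [ 688.2 -345.    50. ]
tblack [439, 207, 57, 45, 223] [455.3 236. ] [ 582.2 -245.5   50. ]
tblack [458, 208, 26, 28, 502] [470.3 222.6] [ 613.1 -281.4   50. ]
sred [180, 270, 4, 4, 10] [181.5 271.5] [ 601.7 -326.4   50. ]
sgreen [199, 286, 4, 5, 17] [200.3 287.9] [ 663.9 -272.7   50. ]
swhite [194, 266, 5, 9, 30] [195.8 269.8] [ 601.  -287.2   50. ]
swhite [198, 282, 4, 4, 15] [199.4 283.6] [ 649.5 -275.6   50. ]
sblack [188, 261, 21, 22, 253] [197.9 273.1] [ 613.3 -281.    50. ]
```

View pics/v9.png

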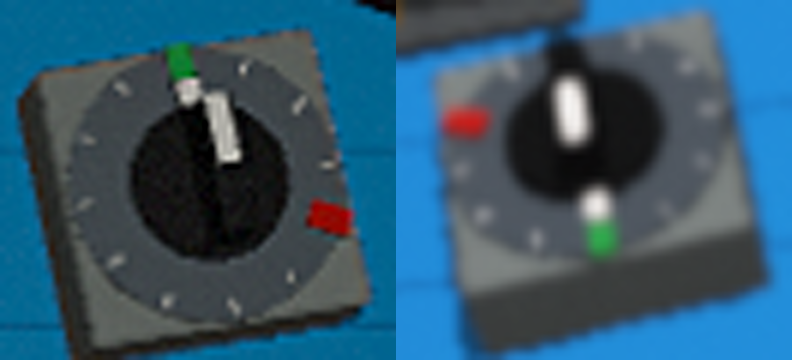

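The pointer stands at the green mark, at crop position (188,92). The red mark's inner end is near (310,212), and the dial centre is near (210,185).

```bash
cat >> h.py <<'E'
def tri(a,b):
    c1,d1=pix2ray('top',[a]);c2,d2=pix2ray('scene',[b]);A=np.stack([d1[0],-d2[0]],1)
    s=np.linalg.lstsq(A,c2-c1,rcond=None)[0];p,q=c1+s[0]*d1[0],c2+s[1]*d2[0]
    return np.round((p+q)/2,1),round(np.linalg.norm(p-q),1)
E
python3 - <<'E'
from h import *
print('stripe',tri((472.6,212.9),(195.8,269.8)),'red',tri((490.4,227.8),(181.5,271.5)),'green',tri((465.6,201.6),(200.3,287.9)),'ptr',tri((467.1,206.6),(199.4,283.6)))
T=cv2.imread('pics/top0.png');S=cv2.imread('pics/scene0.png')
for n,im,(x0,y0,x1,y1) in(('top',T,(488,296,522,324)),('scene',S,(166,208,192,235))):
    h=cv2.cvtColor(im,cv2.COLOR_BGR2HSV);M=np.zeros(h.shape[:2],np.uint8);M[y0:y1,x0:x1]=(h[y0:y1,x0:x1,2]<60)*255
    k,l,s,c=cv2.connectedComponentsWithStats(M)
    for i in range(1,k):
        if s[i,4]>20:print(n,s[i].tolist(),np.round(c[i],1))
plan((613.5,-281.7,198,3.307),(613.5,-281.7,100,3.307))
E
```

```text
stripe (array([ 627.5, -279.1,   82.8]), np.float64(0.3)) red (array([ 601.2, -326.8,   49.5]), np.float64(0.4)) green (array([ 662.8, -273.3,   48.5]), np.float64(0.5)) ptr (array([ 650.3, -275.5,   51.2]), np.float64(0.3))
top [488, 296, 8, 28, 68] [491.2 310.3]
top [494, 300, 27, 21, 430] [506.9 309.9]
scene [169, 213, 17, 13, 180] [176.9 219.1]
t 55.42 pos [ 581.9 -108.9  198.1] yaw -0.009 zax tilt [-0.0008 -0.0002] w 49.8 ff 0.0 F [-0.6 -0.1 -0.5]
-> (613.5, -281.7, 198, 3.307) rot 2.967 n 25 shift cm [-2.700e-01 -1.756e+01  1.000e-02] xy rows 5 per row [-0.054 -3.513]
-> (613.5, -281.7, 100, 3.307) rot -0.0 n 0 shift cm [-0.   0.   9.8] xy rows 0 per row [-0.  0.]
```

Emit:
step_arm(rows=[[[0,0,-0.12,0,0,0,5],[0,0,-0.12,0,0,0,5],[0,0,-0.12,0,0,0,5],[0,0,-0.12,0,0,0,5],[0,0,-0.12,0,0,0,5],[0,0,-0.12,0,0,0,5],[0,0,-0.12,0,0,0,5],[0,0,-0.12,0,0,0,5],[0,0,-0.12,0,0,0,5],[0,0,-0.12,0,0,0,5]]])

```text
clock: 56.25
eef_pos: [581.9, -109.0, 197.8]
ee_rot: [0.826, 0.563, -0.001, -0.001]
ft_force: [0.6, -0.0, -0.9]
grip_width: 50.2
finger_force: 0.0
```

Emit:
step_arm(rows=[[[0,0,-0.12,0,0,0,5],[0,0,-0.12,0,0,0,5],[0,0,-0.12,0,0,0,5],[0,0,-0.12,0,0,0,5],[0,0,-0.12,0,0,0,5],[0,0,-0.12,0,0,0,5],[0,0,-0.12,0,0,0,5],[0,0,-0.12,0,0,0,5],[0,0,-0.12,0,0,0,5],[0,0,-0.12,0,0,0,5]]])

```text
clock: 57.08
eef_pos: [581.9, -108.9, 197.8]
ee_rot: [0.364, 0.931, -0.0, -0.001]
ft_force: [-0.1, 0.6, 1.0]
grip_width: 49.8
finger_force: 0.0
```

Emit:
step_arm(rows=[[[0,0,-0.12,0,0,0,5],[0,0,-0.12,0,0,0,5],[0,0,-0.12,0,0,0,5],[0,0,-0.12,0,0,0,5],[0,0,-0.12,0,0,0,5],[0,0,-0.12,0,0,0,5],[0,0,-0.12,0,0,0,5],[0,0,-0.076,0,0,0,5],[0,0,0,0,0,0,5],[0,0,0,0,0,0,5]]])

```text
clock: 57.92
eef_pos: [582.1, -108.9, 198.2]
ee_rot: [-0.081, 0.997, 0.0, -0.001]
ft_force: [-0.1, 0.1, 0.3]
grip_width: 50.0
finger_force: 0.0
```

```bash
python3 - <<'E'
from h import *
plan((613.5,-281.7,198,3.307),(613.5,-281.7,100,3.307))
E
```

```text
t 57.92 pos [ 582.1 -108.9  198.2] yaw -2.979 zax tilt [ 0.0002 -0.0007] w 50.0 ff 0.0 F [-0.1  0.1  0.3]
-> (613.5, -281.7, 198, 3.307) rot -0.0029 n 1 shift cm [ -0.26 -17.56   0.02] xy rows 5 per row [-0.051 -3.511]
-> (613.5, -281.7, 100, 3.307) rot -0.0 n 0 shift cm [-0.   0.   9.8] xy rows 0 per row [-0.  0.]
```

Emit:
step_arm(rows=[[[0,0,-0.003,-0.05,-3.511,0,5],[0,0,0,-0.05,-3.511,0,5],[0,0,0,-0.05,-3.511,0,5],[0,0,0,-0.05,-3.511,0,5],[0,0,0,-0.05,-3.511,0,5],[0,0,0,0,0,3,5],[0,0,0,0,0,3,5],[0,0,0,0,0,3,5],[0,0,0,0,0,1,5],[0,0,0,0,0,0,5]]])

```text
clock: 58.75
eef_pos: [612.8, -281.0, 95.8]
ee_rot: [-0.083, 0.997, 0.001, -0.002]
ft_force: [0.6, -0.6, -0.3]
grip_width: 50.3
finger_force: 0.0
```

Emit:
step_arm(rows=[[[0,0,0,0,0,0,5],[0,0,0,0,0,0,5],[0,0,0,0,0,0,5],[0,0,0,0,0,0,5],[0,0,0,0,0,0,5],[0,0,0,0,0,0,5],[0,0,0,0,0,0,5],[0,0,0,0,0,0,5],[0,0,0,0,0,0,5],[0,0,0,0,0,0,5]]])

```text
clock: 59.58
eef_pos: [614.1, -281.7, 99.0]
ee_rot: [-0.084, 0.996, 0.0, -0.0]
ft_force: [-0.1, -0.2, -1.3]
grip_width: 50.0
finger_force: 0.0
```

```bash
python3 - <<'E'
from h import *
plan((613.5,-281.7,62,3.307))
print('pad',tri((506.9,309.9),(176.9,219.1)))
E
```

```text
t 59.58 pos [ 614.1 -281.7   99. ] yaw -2.973 zax tilt [ 0.     -0.0001] w 50.0 ff 0.0 F [-0.1 -0.2 -1.3]
-> (613.5, -281.7, 62, 3.307) rot 0.0027 n 1 shift cm [0.05 0.01 3.7 ] xy rows 1 per row [0.055 0.009]
pad (array([ 413.6, -348.4,   66.6]), np.float64(0.7))
```

Emit:
step_arm(rows=[[[0,0,0.003,0.05,0,1.5,5],[0,0,0,0,0,1.3,5],[0,0,0,0,0,0.8,5],[0,0,0,0,0,0,5],[0,0,0,0,0,0,0.5],[0,0,0,0,0,0,0.5],[0,0,0,0,0,0,0.5],[0,0,0,0,0,0,0.5],[0,0,0,0,0,0,0.5],[0,0,0,0,0,0,0.5]]], newtons=40)

```text
clock: 60.42
eef_pos: [614.0, -282.8, 64.0]
ee_rot: [-0.082, 0.997, -0.001, 0.001]
ft_force: [2.6, -7.8, -1.7]
grip_width: 12.8
finger_force: 42.4
```

```bash
python3 - <<'E'
from h import *
plan((613.5,-281.7,62,3.307)); print(env.get_obs()['torque'])
E
```

```text
t 60.42 pos [ 614.  -282.8   64. ] yaw -2.977 zax tilt [-0.001   0.0007] w 12.8 ff 42.36943066120148 F [ 2.6 -7.8 -1.7]
-> (613.5, -281.7, 62, 3.307) rot -0.0005 n 1 shift cm [0.03 0.11 0.2 ] xy rows 1 per row [0.033 0.113]
[-0.95613718 -0.23821989 -0.02418066]
```

Emit:
step_arm(rows=[[[0,0,0,0,-0.15,0,0.5],[0,0,0,0,0,0,0.5],[0,0,0,0,0,0,0.5],[0,0,0.08,0,0,0,0.5],[0,0,0.08,0,0,0,0.5],[0,0,0.08,0,0,0,0.5],[0,0,0.08,0,0,0,0.5],[0,0,0.08,0,0,0,0.5],[0,0,0.08,0,0,0,0.5],[0,0,0.02,0,0,0,0.5]]])

```text
clock: 61.25
eef_pos: [614.2, -282.3, 64.0]
ee_rot: [0.169, 0.986, 0.001, 0.0]
ft_force: [-2.1, 8.2, 5.6]
grip_width: 12.9
finger_force: 43.4
```

```bash
python3 - <<'E'
from h import *
plan((613.5,-282.9,62,2.8)); print(env.get_obs()['torque'])
E
```

```text
t 61.25 pos [ 614.2 -282.3   64. ] yaw 2.802 zax tilt [0.0008 0.0003] w 12.9 ff 43.412697315216064 F [-2.1  8.2  5.6]
-> (613.5, -282.9, 62, 2.8) rot 0.0023 n 1 shift cm [ 0.05 -0.08  0.2 ] xy rows 1 per row [ 0.049 -0.08 ]
[1.67292744 0.27518644 0.03441229]
```

Emit:
step_arm(rows=[[[0,0,0,0,0.07,0,0.5],[0,0,0.09,0,0,0,0.5],[0,0,0.09,0,0,0,0.5],[0,0,0.09,0,0,0,0.5],[0,0,0.09,0,0,0,0.5],[0,0,0.09,0,0,0,0.5],[0,0,0.09,0,0,0,0.5],[0,0,0.09,0,0,0,0.5],[0,0,0.07,0,0,0,0.5],[0,0,0,0,0,0,0.5]]])

```text
clock: 62.08
eef_pos: [614.8, -281.7, 64.0]
ee_rot: [0.497, 0.868, 0.001, 0.0]
ft_force: [0.9, 9.1, 4.3]
grip_width: 13.3
finger_force: 43.1
```

```bash
python3 - <<'E'
from h import *
plan((613.5,-282.5,62,2.1)); print(env.get_obs()['torque'])
E
```

```text
t 62.08 pos [ 614.8 -281.7   64. ] yaw 2.102 zax tilt [0.001  0.0005] w 13.3 ff 43.14034581184387 F [0.9 9.1 4.3]
-> (613.5, -282.5, 62, 2.1) rot 0.0023 n 1 shift cm [-0.   -0.16  0.2 ] xy rows 1 per row [-0.003 -0.157]
[ 1.60479701 -0.48297671 -0.08471154]
```

Emit:
step_arm(rows=[[[0,0,0,0.05,0.03,0,0.5],[0,0,0.1,0,0,0,0.5],[0,0,0.1,0,0,0,0.5],[0,0,0.1,0,0,0,0.5],[0,0,0.1,0,0,0,0.5],[0,0,0.1,0,0,0,0.5],[0,0,0.1,0,0,0,0.5],[0,0,0.1,0,0,0,0.5],[0,0,0.1,0,0,0,0.5],[0,0,0,0,0,0,0.5]]])

```text
clock: 62.92
eef_pos: [615.8, -281.6, 64.0]
ee_rot: [0.796, 0.605, 0.002, 0.001]
ft_force: [11.6, 4.1, -0.7]
grip_width: 13.2
finger_force: 42.5
```

Emit:
step_arm(rows=[[[0,0,0,0,0,0,0.5],[0,0,0,0,0,0,5],[0,0,0,0,0,0,5],[0,0,0,0,0,0,5],[0,0,0,0,0,0,5],[0,0,0,0,0,-1,5],[0,0,0,0,0,-2,5],[0,0,0,0,0,-3,5],[0,0,0,0,0,-3,5],[0,0,0,0,0,-3,4]]])

```text
clock: 63.75
eef_pos: [613.8, -282.0, 185.3]
ee_rot: [0.794, 0.608, -0.0, 0.0]
ft_force: [0.1, 0.1, -0.1]
grip_width: 40.0
finger_force: 0.0
```

```bash
python3 - <<'E'
from h import *
plan()
T=imaging.camera('top');S=imaging.camera('scene')
def cen(im,lo,hi,roi,name):
    h=cv2.cvtColor(im,cv2.COLOR_BGR2HSV);M=cv2.inRange(h,lo,hi);x0,y0,x1,y1=roi
    A=np.zeros_like(M);A[y0:y1,x0:x1]=M[y0:y1,x0:x1]
    n,l,s,c=cv2.connectedComponentsWithStats(A)
    for i in range(1,n):
        if s[i,4]>3:
            p=onz(name.split()[0],[c[i]],50)[0]; d=p[:2]-[613.8,-281.5];print(name,s[i].tolist(),np.round(c[i],1),np.round(p,1),'ang',np.round(np.degrees(np.arctan2(d[1],d[0])),1),'r',np.round(np.hypot(*d),1))
for n,im,r in(('top',T,(435,190,500,255)),('scene',S,(170,255,232,305))):
    cen(im,(0,150,90),(8,255,255),r,n+' red');cen(im,(45,110,70),(85,255,255),r,n+' green');cen(im,(0,0,140),(180,60,255),r,n+' white')
cv2.imwrite('pics/v10.png',np.hstack([cv2.resize(T[185:260,436:502],(396,450),interpolation=2),cv2.resize(S[250:310,172:227],(396,450),interpolation=2)]))
E
```

```text
t 63.75 pos [ 613.8 -282.   185.3] yaw 1.307 zax tilt [-0.      0.0001] w 40.0 ff 0.0 F [ 0.1  0.1 -0.1]
top green [463, 199, 5, 6, 21] [465.2 201.3] [ 663.1 -272.4   50. ] ang 10.5 r 50.1
scene red [180, 270, 3, 4, 8] [181.1 271.5] [ 601.6 -327.4   50. ] ang -104.9 r 47.5
scene green [199, 285, 4, 6, 18] [200.3 287.7] [ 663.4 -272.8   50. ] ang 10.0 r 50.3
scene white [211, 257, 5, 3, 8] [213.1 258.4] [ 566.9 -240.4   50. ] ang 138.8 r 62.3
scene white [178, 265, 3, 2, 4] [179.  265.5] [ 579.6 -334.7   50. ] ang -122.8 r 63.3
scene white [215, 281, 4, 5, 8] [216.2 283.4] [ 654.8 -230.5   50. ] ang 51.2 r 65.4
```

Emit:
step_arm(rows=[[[0,0,0,-1.94,-2.93,0,0],[0,0,0,-1.94,-2.93,0,0],[0,0,0,-1.94,-2.93,0,0],[0,0,0,-1.94,-2.93,0,0],[0,0,0,-1.94,-2.93,0,0],[0,0,0,-1.94,-2.93,0,0],[0,0,0,0,0,0,0],[0,0,0,0,0,0,0],[0,0,0,0,0,0,0],[0,0,0,0,0,0,0]]])

```text
clock: 64.68
eef_pos: [414.7, -348.3, 183.2]
ee_rot: [0.794, 0.608, 0.0, -0.0]
ft_force: [0.5, 0.6, -0.2]
grip_width: -0.0
finger_force: 0.0
```

```bash
cat > dial.py <<'E'
from h import *
plan()
T=imaging.camera('top');S=imaging.camera('scene')
def cen(im,lo,hi,roi,name):
    h=cv2.cvtColor(im,cv2.COLOR_BGR2HSV);M=cv2.inRange(h,lo,hi);x0,y0,x1,y1=roi
    A=np.zeros_like(M);A[y0:y1,x0:x1]=M[y0:y1,x0:x1]
    n,l,s,c=cv2.connectedComponentsWithStats(A)
    for i in range(1,n):
        if s[i,4]>2:
            p=onz(name.split()[0],[c[i]],50)[0]; d=p[:2]-[613.8,-281.5];print(name,s[i].tolist(),np.round(c[i],1),np.round(p,1),'ang',np.round(np.degrees(np.arctan2(d[1],d[0])),1),'r',np.round(np.hypot(*d),1))
for n,im,r in(('top',T,(450,199,496,246)),('scene',S,(176,262,222,295))):
    cen(im,(0,150,90),(8,255,255),r,n+' red');cen(im,(45,110,70),(85,255,255),r,n+' green');cen(im,(0,0,140),(180,60,255),r,n+' white')
a=cv2.resize(T[180:250,285:420],(540,280),interpolation=2);b=cv2.resize(S[225:305,230:365],(540,320),interpolation=2)
c=np.vstack([cv2.resize(T[190:255,436:502],(260,280),interpolation=2),cv2.resize(S[250:310,172:227],(260,320),interpolation=2)])
cv2.imwrite('pics/v%s.png'%__import__('sys').argv[1],np.hstack([np.vstack([a,b]),c]))
E
python3 dial.py 10
```

```text
t 64.68 pos [ 414.7 -348.3  183.2] yaw 1.307 zax tilt [ 0.0001 -0.    ] w -0.0 ff 0.0 F [ 0.5  0.6 -0.2]
top red [488, 225, 6, 6, 26] [490.5 227.7] [ 601.5 -327.1   50. ] ang -105.1 r 47.2
top green [463, 199, 6, 6, 26] [465.7 201.7] [ 662.2 -273.3   50. ] ang 9.6 r 49.1
top white [474, 217, 12, 6, 42] [479.4 219.9] [ 619.6 -302.5   50. ] ang -74.7 r 21.8
top white [484, 224, 5, 4, 14] [485.8 225.7] [ 606.  -316.5   50. ] ang -102.6 r 35.9
scene red [180, 270, 3, 4, 8] [181.1 271.5] [ 601.6 -327.4   50. ] ang -104.9 r 47.5
scene green [199, 285, 4, 6, 18] [200.3 287.7] [ 663.4 -272.8   50. ] ang 10.0 r 50.3
scene white [178, 263, 18, 7, 55] [187.2 265.6] [ 583.  -311.8   50. ] ang -135.5 r 43.2
scene white [184, 270, 3, 4, 11] [185.1 271.6] [ 603.5 -316.5   50. ] ang -106.4 r 36.4
```

View pics/v10.png

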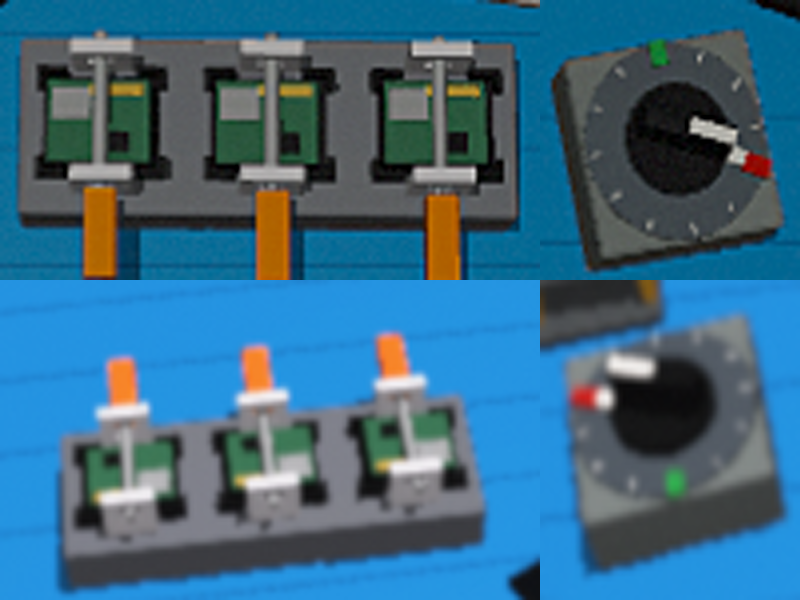

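All three bars run through both eyelets, with their tips showing past the far lugs, and the boards are seated. The pointer meets the red mark at crop positions (735,155) and (605,400). Now the pedal.

Emit:
step_arm(rows=[[[0,0,0,0,0,3,0],[0,0,0,0,0,3,0],[0,0,0,0,0,3,0],[0,0,0,0,0,1.5,0],[0,0,0,0,0,0.5,0],[0,0,0,0,0,0.4,0],[0,0,0,0,0,0.4,0],[0,0,0,0,0,0.3,0],[0,0,0,0,0,0,0],[0,0,0,0,0,0,0]]])

```text
clock: 65.62
eef_pos: [414.5, -348.9, 63.0]
ee_rot: [0.794, 0.608, 0.0, 0.001]
ft_force: [0.2, 0.5, 3.5]
grip_width: -0.2
finger_force: 1.8
```

```bash
python3 - <<'E'
from h import *
plan()
E
```

```text
t 65.62 pos [ 414.5 -348.9   63. ] yaw 1.307 zax tilt [0.0002 0.0008] w -0.2 ff 1.7705858778208494 F [0.2 0.5 3.5]
```

Emit:
step_arm(rows=[[[0,0,0,0,0,0.5,0],[0,0,0,0,0,0.5,0],[0,0,0,0,0,0.5,0],[0,0,0,0,0,0.5,0],[0,0,0,0,0,0.3,0],[0,0,0,0,0,0,0],[0,0,0,0,0,0,0],[0,0,0,0,0,0,0],[0,0,0,0,0,0,0],[0,0,0,0,0,0,0]]])

```text
clock: 66.45
eef_pos: [414.1, -349.1, 41.5]
ee_rot: [0.794, 0.608, -0.0, 0.001]
ft_force: [-10.4, 5.1, 24.2]
grip_width: 0.0
finger_force: 12.0
```

Emit:
step_arm(rows=[[[0,0,0,0,0,0.2,0],[0,0,0,0,0,0.2,0],[0,0,0,0,0,0,0],[0,0,0,0,0,0,0],[0,0,0,0,0,0,0],[0,0,0,0,0,0,0],[0,0,0,0,0,0,0],[0,0,0,0,0,0,0],[0,0,0,0,0,0,0],[0,0,0,0,0,0,0]]])

```text
clock: 67.28
eef_pos: [414.2, -349.4, 40.2]
ee_rot: [0.794, 0.608, -0.0, 0.001]
ft_force: [-26.0, 16.8, 57.7]
grip_width: 0.2
finger_force: 29.2
```

Emit:
step_arm(rows=[[[0,0,0,0,0,-0.2,0],[0,0,0,0,0,0,0],[0,0,0,0,0,0,0],[0,0,0,0,0,0,0],[0,0,0,0,0,0,0],[0,0,0,0,0,0,0],[0,0,0,0,0,0,0],[0,0,0,0,0,0,0],[0,0,0,0,0,0,0],[0,0,0,0,0,0,0]]])

```text
clock: 68.12
eef_pos: [414.2, -349.3, 40.8]
ee_rot: [0.794, 0.608, -0.0, 0.001]
ft_force: [-19.6, 11.1, 41.4]
grip_width: 0.4
finger_force: 20.6
```

Emit:
step_arm(rows=[[[0,0,0,0,0,0,0],[0,0,0,0,0,0,0],[0,0,0,0,0,0,0],[0,0,0,0,0,-0.5,0],[0,0,0,0,0,-0.5,0],[0,0,0,0,0,-1,0],[0,0,0,0,0,-2,0],[0,0,0,0,0,-3,0],[0,0,0,0,0,-4,0],[0,0,0,0,0,-3,0]]])

```text
clock: 68.95
eef_pos: [413.9, -348.5, 180.2]
ee_rot: [0.794, 0.608, 0.0, 0.001]
ft_force: [0.7, -0.8, -0.3]
grip_width: 0.1
finger_force: 0.0
```

```bash
python3 dial.py 11; python3 - <<'E'
from h import *
plan((613.5,-281.5,185,1.307))
E
```

```text
t 68.95 pos [ 413.9 -348.5  180.2] yaw 1.307 zax tilt [0.0001 0.0006] w 0.1 ff 0.0 F [ 0.7 -0.8 -0.3]
top red [488, 225, 6, 6, 27] [490.5 227.7] [ 601.3 -327.1   50. ] ang -105.4 r 47.3
top green [463, 199, 6, 6, 25] [465.6 201.6] [ 662.4 -273.1   50. ] ang 9.9 r 49.3
top white [474, 217, 12, 6, 42] [479.4 219.9] [ 619.6 -302.5   50. ] ang -74.7 r 21.8
top white [484, 224, 5, 4, 14] [485.8 225.7] [ 606.  -316.5   50. ] ang -102.6 r 35.9
scene red [180, 270, 3, 4, 8] [181.1 271.5] [ 601.6 -327.4   50. ] ang -104.9 r 47.5
scene green [199, 285, 4, 6, 18] [200.3 287.7] [ 663.4 -272.8   50. ] ang 10.0 r 50.3
scene white [178, 263, 18, 7, 55] [187.2 265.6] [ 583.  -311.8   50. ] ang -135.5 r 43.2
scene white [184, 270, 3, 4, 11] [185.1 271.6] [ 603.5 -316.5   50. ] ang -106.4 r 36.4
t 69.05 pos [ 415.2 -349.6  183.3] yaw 1.307 zax tilt [0.0007 0.0039] w -0.2 ff 0.0 F [ 0.2 -0.1 -1.1]
-> (613.5, -281.5, 185, 1.307) rot -0.0002 n 1 shift cm [11.75 17.37 -0.17] xy rows 6 per row [1.958 2.894]
```

View pics/v11.png

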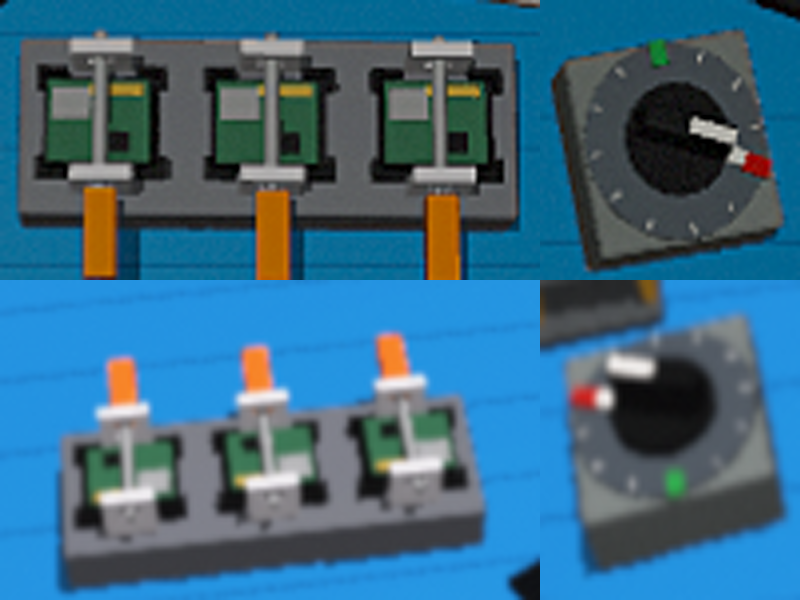

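The pedal was held at its stop for over a second and everything stayed in place: pointer still at red, bars and boards unchanged. Next, turn the dial back.

Emit:
step_arm(rows=[[[0,0,0,1.96,2.935,0,5],[0,0,0,1.96,2.935,0,5],[0,0,0,1.96,2.935,0,5],[0,0,0,1.96,2.935,0,5],[0,0,0,1.96,2.935,0,5],[0,0,0,1.96,2.935,0,5],[0,0,0,0,0,3,5],[0,0,0,0,0,3,5],[0,0,0,0,0,2,5],[0,0,0,0,0,0.5,5]]])

```text
clock: 69.88
eef_pos: [613.2, -279.9, 87.3]
ee_rot: [0.794, 0.608, -0.001, -0.003]
ft_force: [-0.3, -0.2, -0.7]
grip_width: 49.8
finger_force: 0.0
```

Emit:
step_arm(rows=[[[0,0,0,0,0,0,5],[0,0,0,0,0,0,5],[0,0,0,0,0,0,5],[0,0,0,0,0,0,5],[0,0,0,0,0,0,5],[0,0,0,0,0,0,5],[0,0,0,0,0,0,5],[0,0,0,0,0,0,5],[0,0,0,0,0,0,5],[0,0,0,0,0,0,5]]])

```text
clock: 70.72
eef_pos: [614.7, -280.9, 92.1]
ee_rot: [0.794, 0.608, -0.0, -0.0]
ft_force: [0.1, 0.2, -0.2]
grip_width: 49.8
finger_force: 0.0
```

```bash
python3 - <<'E'
from h import *
plan((616,-282,64,1.307))
E
```

```text
t 70.72 pos [ 614.7 -280.9   92.1] yaw 1.307 zax tilt [-0. -0.] w 49.8 ff 0.0 F [ 0.1  0.2 -0.2]
-> (616, -282, 64, 1.307) rot -0.0002 n 1 shift cm [-0.07  0.16  2.81] xy rows 1 per row [-0.069  0.158]
```

Emit:
step_arm(rows=[[[0,0,0,-0.07,0.15,1,5],[0,0,0,0,0,1,5],[0,0,0,0,0,0.7,5],[0,0,0,0,0,0,5],[0,0,0,0,0,0,0.5],[0,0,0,0,0,0,0.5],[0,0,0,0,0,0,0.5],[0,0,0,0,0,0,0.5],[0,0,0,0,0,0,0.5],[0,0,0,0,0,0,0.5]]])

```text
clock: 71.55
eef_pos: [615.9, -282.0, 65.7]
ee_rot: [0.794, 0.608, -0.0, 0.0]
ft_force: [-4.4, 2.5, 5.4]
grip_width: 12.5
finger_force: 40.4
```

Emit:
step_arm(rows=[[[0,0,-0.1,0,0,0,0.5],[0,0,-0.1,0,0,0,0.5],[0,0,-0.1,0,0,0,0.5],[0,0,-0.1,0,0,0,0.5],[0,0,-0.1,0,0,0,0.5],[0,0,-0.1,0,0,0,0.5],[0,0,-0.1,0,0,0,0.5],[0,0,-0.1,0,0,0,0.5],[0,0,-0.1,0,0,0,0.5],[0,0,0,0,0,0,0.5]]])

```text
clock: 72.38
eef_pos: [615.2, -282.1, 65.7]
ee_rot: [0.448, 0.894, -0.0, -0.001]
ft_force: [-12.2, 1.9, 7.2]
grip_width: 13.1
finger_force: 40.8
```

Emit:
step_arm(rows=[[[0,0,-0.1,0,0,0,0.5],[0,0,-0.1,0,0,0,0.5],[0,0,-0.1,0,0,0,0.5],[0,0,-0.1,0,0,0,0.5],[0,0,-0.1,0,0,0,0.5],[0,0,-0.1,0,0,0,0.5],[0,0,-0.1,0,0,0,0.5],[0,0,-0.1,0,0,0,0.5],[0,0,-0.1,0,0,0,0.5],[0,0,-0.1,0,0,0,0.5]]])

```text
clock: 73.22
eef_pos: [614.8, -282.8, 65.7]
ee_rot: [-0.035, 0.999, -0.0, -0.001]
ft_force: [-14.8, -3.3, 8.3]
grip_width: 12.9
finger_force: 40.8
```

```bash
python3 - <<'E'
from h import *
plan((614,-282,64,3.307)); print(env.get_obs()['torque'])
E
```

```text
t 73.22 pos [ 614.8 -282.8   65.7] yaw -3.072 zax tilt [-0.0005 -0.0011] w 12.9 ff 40.80976724624634 F [-14.8  -3.3   8.3]
-> (614, -282, 64, 3.307) rot -0.0957 n 1 shift cm [0.07 0.09 0.17] xy rows 1 per row [0.07  0.088]
[-0.49465533  2.50819438 -0.08252264]
```

Emit:
step_arm(rows=[[[0,0,-0.04,0,0,0,0.5],[0,0,-0.03,0,0,0,0.5],[0,0,-0.03,0,0,0,0.5],[0,0,-0.02,0,0,0,0.5],[0,0,-0.02,0,0,0,0.5],[0,0,0,0,0,0,0.5],[0,0,0,0,0,0,0.5],[0,0,0,0,0,0,0.5],[0,0,0,0,0,0,0.5],[0,0,0,0,0,0,0.5]]])

```text
clock: 74.05
eef_pos: [614.8, -282.8, 65.7]
ee_rot: [-0.102, 0.995, -0.0, -0.001]
ft_force: [-14.8, -4.1, 7.4]
grip_width: 13.0
finger_force: 43.4
```

```bash
python3 - <<'E'
from h import *
plan(); print(env.get_obs()['torque'])
E
```

```text
t 74.05 pos [ 614.8 -282.8   65.7] yaw -2.938 zax tilt [-0.0004 -0.0011] w 13.0 ff 43.370638489723206 F [-14.8  -4.1   7.4]
[-0.49362779  2.40543666 -0.77399198]
```

Emit:
step_arm(rows=[[[0,0,0,0,0,0,5],[0,0,0,0,0,0,5],[0,0,0,0,0,0,5],[0,0,0,0,0,0,5],[0,0,0,0,0,-1,5],[0,0,0,0,0,-3,5],[0,0,0,0,0,-3,5],[0,0,0,0,0,-3,5],[0,0,0,0,0,-3,5],[0,0,0,0,0,-3,5]]])

```text
clock: 74.88
eef_pos: [615.8, -281.8, 227.6]
ee_rot: [-0.103, 0.995, -0.0, 0.0]
ft_force: [0.6, -0.3, 0.8]
grip_width: 50.2
finger_force: 0.0
```

Emit:
step_arm(rows=[[[0,0,0,4,0,0,5],[0,0,0,4,0,0,5],[0,0,0,4,0,0,5],[0,0,0,4,0,0,5],[0,0,0,4,0,0,5],[0,0,0,0,0,0,5],[0,0,0,0,0,0,5],[0,0,0,0,0,0,5],[0,0,0,0,0,0,5],[0,0,0,0,0,0,5]]])

```text
clock: 75.72
eef_pos: [421.1, -322.4, 225.0]
ee_rot: [-0.103, 0.995, 0.0, -0.0]
ft_force: [0.1, 0.8, -0.7]
grip_width: 49.8
finger_force: 0.0
```

```bash
python3 dial.py 12
```

```text
t 75.72 pos [ 421.1 -322.4  225. ] yaw -2.935 zax tilt [ 0.0002 -0.0001] w 49.8 ff 0.0 F [ 0.1  0.8 -0.7]
top red [487, 225, 7, 6, 28] [490.4 227.8] [ 601.2 -326.7   50. ] ang -105.5 r 47.0
top green [463, 199, 5, 6, 24] [465.5 201.5] [ 662.6 -272.8   50. ] ang 10.1 r 49.6
top white [466, 205, 3, 4, 11] [467.1 206.6] [ 650.6 -276.    50. ] ang 8.6 r 37.2
top white [470, 208, 6, 11, 37] [472.6 212.9] [ 635.8 -287.9   50. ] ang -16.2 r 22.9
scene red [180, 270, 4, 3, 9] [181.4 271.3] [ 601.1 -326.6   50. ] ang -105.7 r 46.8
scene green [199, 286, 4, 5, 17] [200.3 287.9] [ 663.9 -272.7   50. ] ang 9.9 r 50.9
scene white [178, 264, 7, 6, 16] [179.9 266.2] [ 582.4 -331.9   50. ] ang -121.9 r 59.4
scene white [194, 266, 5, 9, 30] [195.8 269.8] [ 601.  -287.2   50. ] ang -156.1 r 14.0
scene white [198, 281, 4, 5, 17] [199.5 283.4] [ 648.7 -275.3   50. ] ang 10.1 r 35.4
```

```bash
python3 - <<'E'
import cv2,numpy as np
a,b=[cv2.imread(f'pics/v{i}.png')[:,:540].astype(int) for i in(11,12)]
d=np.abs(a-b).max(2);print('fixture changed px',(d>60).sum(),d.size)
from h import *
for n,r in(('scene',(165,208,200,262)),):
    for im in(cv2.imread('pics/scene0.png'),imaging.camera('scene')):
        x0,y0,x1,y1=r;h=cv2.cvtColor(im,cv2.COLOR_BGR2HSV)[y0:y1,x0:x1];M=cv2.inRange(h,(20,120,100),(32,255,255));print(M.sum()//255,np.argwhere(M).mean(0))
print(env.close_job())
E
```

```text
fixture changed px 0 324000
426 [27.92018779 14.76995305]
373 [28.73994638 15.36997319]
the job is handed in; nothing more can be done
None
```

The job is handed in. All three boards are seated and locked under bars, the pedal was held at its stop for over a second, and the dial is back at zero. My last camera check showed the fixture unchanged and the pointer at the green mark. The pedal was partly out of view, so I couldn't confirm exactly that it was fully up, and no verdict came back.

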